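# Clip a blood sample tube on the mixer and trip its roller-arm start switch

## Robot

A 6-joint arm with a two-finger parallel gripper is mounted at the origin on the work surface. World frame = base frame: x ahead of the robot, y to its left, z up, the work surface at z = 0. Lengths are in m, angles in rad, forces in N, time in s.
With the tool pointing down it reaches from about 0.35 to 0.975 m from the base axis. Payload 4.9 kg.
Tool frame: the origin (TCP) lies on the centre line of the jaws, within the pads' length; the fingertips stand 14 mm ahead of it and the grasp point (between the pads) lies 5 mm behind it (nose_length is the distance from the TCP to the fingertips, in m); y points along the fingers, x is the direction in which the jaws open and shut, and the axes are right-handed (so a half turn about y gives the same grasp; the last joint's range is limited). The gripper opens to 85 mm and grips with 20 to 120 N. Pads are 22 mm wide; open, the fingers measure 114 mm over their backs; the gripper's body (76 mm by 85 mm) begins 54 mm behind the grasp point. The pads swing forward as they close: fully open they stand 13 mm farther back than shut.
Start: joints at [1.102, 0.053, 1.613, -0, 1.476, -0.119], TCP at [0.214, 0.587, 0.245] pointing down, gripper open.
Joint ranges: [-3.01, 3.01], [-1.01, 2.22], [0.06, 2.58], [-1.02, 4.17], [0.09, 2.62], [-3.14, 3.14]. Speed limits (rad/s): [2.57, 2.57, 3.14, 3.14, 3.14, 3.14].

## Interface

Orientations are given as a rotation vector (axis times angle).
In Python, from station import get_obs, get_image, finish_job, nose_length gives the robot as it stands.
- The arm moves only by the tool send_rows, never from a script. Its argument "deltas" is a list of rows, each a list of 7 numbers: the gripper's target within -1 to 1 (fully open at 1, half-way at 0, shut at -1), then the shift along the tool's x, y, z in m, then the turn, a rotation vector about the tool's x, y, z in degrees. In form: [[hand, tx, ty, tz, wx, wy, wz], ...]. A call has exactly 10 rows; each row is the pose to reach, as a shift and turn from the pose commanded when the call began, along the tool's axes at that moment; what a row does not reach only later rows make up. A row lasts 1/8 s, in which the tool goes at most 62.5 mm and 10.7 degrees, less where a joint would pass 70% of its speed; a pose out of reach is approached as far as the arm can. A call with a gripper value outside its range is refused whole. The fingers move at their own pace and stop on an object; "newtons" is the grip in N (left out, the last holds). Time passes only in rows, so rows that repeat a pose let the fingers close, or fill a call up. It gives the time, the measured TCP pose, the force and the opening at its end, in the units of the state.
- get_obs(): the state, without advancing time (a new reading comes with each control period).
- get_image(name): name is "side" or "top" or "wrist"; returns a dict with "frame" (480x640x3 uint8, red, green, blue), "mtx" (3x3 intrinsics, pixels), "rvec" (rotation vector, rad) and "tvec" (3), from world to camera coordinates, as OpenCV has them. Camera axes: x right, y down, z forward; pixel columns grow to the right and rows downward; lengths in m; the calibration is good to about 2 mm. A picture is of the moment at which its call begins. There is no depth.
- finish_job(): hands the job in, once; it reports no verdict.
The state is a dict: "t": time; "q": joint angles; "dq": joint speeds; "effort": joint torques, N m; "tool_pos": TCP position; "tool_rot": TCP orientation; "contact_force": force on the tool from outside, world axes, zero at the start; "wrist_torque": the same for the moment, N m; "opening": finger opening in m.
Only numpy, scipy, OpenCV 4.12 (cv2) and the standard library are available. Lean on these libraries where they do the work, as an engineer would, in place of code of your own. Each camera call takes 0.05 s, during which the arm holds its last target.

## Task

Take the one long capped tube out of the wire rack, lay it cap end up in the sloping rest and let go of it there; then take it again across the middle of its body, press it down level into both spring clips on the mixer until it snaps fully home, and let go. Only then start the mixer: push the roller arm of the start switch sideways, away from its upright stop tab, about 37 degrees over so that it trips but is not driven to its end stop, and let it spring back. Leave the two short tubes, the spray bottle, the screw-top jar and the grey sealer box where they stand, and finish with the tube still in the clips.

Things in the scene. Friction and masses are not known exactly. Their poses are not given: they have to be found in the camera images.
- tube: The long sample tube, 130 mm long: clear round body 28 mm across, 108 mm long (lower 12 mm rounded off), then a ribbed white screw cap 34 mm across, 22 mm long; about 65 g. Origin: centre of its bottom end; z runs along the tube to the cap. Starts upright in one of the rack's three cells (varies), bottom 6 mm over the table, its top about 45 mm above the tops of the short tubes.
- tube_mid (a point): Point on the tube's axis at the middle of its clear body, 54 mm from the bottom end. Axes as the tube's.
- rack: White wire rack fixed to the table, 160 mm long (its x), 46 mm wide (y), 67 mm high: three square cells in a row at x = -48, 0 and +48 mm, each 32 mm wide inside. Origin under its centre, z up. A tube stands loosely in each cell and is pulled straight up.
- cradle: Sloping part of the fixed steel rest. x axis points up the slope, 52 degrees above level; y level; z square to the slope, upward. Origin, 45 mm over the table: where the tube's bottom end centre lies when home. Two open V blocks (x = 15 to 27 and 86 to 98 mm) spread to 42 mm carry the tube with its axis on this x axis; a toe plate at x = 0, 8 mm higher than that axis, stops its bottom end.
- rest_mid (a point): Where tube_mid lies when the tube lies home in the rest: on the cradle's x axis, 54 mm from its origin.
- mixer: White mixer, 140 mm (x) by 210 mm (y), fixed, flat deck 55 mm high. Origin under its centre, z up. Two pairs of steel spring fingers stand on the deck at y = -38 and +38 mm, each 12 mm wide (64 mm free between), mouths up, flared tips 56 mm and narrowest gap (23 mm) 38 mm above the deck. The tube lies along y, either way round, cap outside the clips.
- clip_mid (a point): Midway between the two clips, 85 mm over the table (30 mm above the deck). tube_mid lies here, within about 15 mm along the tube, when the tube is snapped home on its saddles. Axes as the mixer's: y along the tube. The spring fingers give sideways about 3 mm each and together resist by roughly 5 to 13 N before they snap over the tube.
- switch: Start switch: grey limit switch box on an 80 mm square steel base plate, fixed. Origin under its centre, z up. The roller arm stands upright on its -x side and swings about a level shaft parallel to x, at x = -27 mm, 42 mm over the table. A steel stop tab (22 mm wide, 78 mm high) stands close beside the arm on the -y side; the arm can only be pushed away from it, to the switch's +y.
- roller (a point): Centre of the black roller at the top of the arm: 30 mm across, 13 mm wide along the switch's x, 85 mm from the shaft, at rest 127 mm over the table. Push it on its -y side, above the stop tab.
- roller_arm (a joint): Angle of the roller arm in rad: 0 upright against the stop tab, growing as it is pushed to the switch's +y. It trips at 0.5, should not be pushed past 0.85, and has its end stop at 0.95. A spring (about 0.6 N at the roller to start, 3 N when tripped) brings it back to 0.
- short_a: Short tube, 85 mm long overall with the same body and cap diameters (28 and 34 mm), standing in the rack; to be left alone. Origin at its bottom end, z up.
- short_b: The other short tube, same as short_a; to be left alone.
- spray: White spray bottle, 64 mm across, about 161 mm high, spray head pointing to its -x; bystander to be left alone. Origin under its centre.
- sealer: Grey metal box 110 by 130 mm, 65 mm high, with a round grey handpiece lying across its top (95 mm high in all), 1.6 kg; bystander to be left alone. Origin under its centre.
- jar: Round screw-top jar, 56 mm across, 75 mm high; bystander to be left alone. Origin under its centre.
- rest: The whole sloping rest, fixed: base plate 70 mm (x) by 150 mm (y), high end to its +y, about 160 mm high with the tube in it. Origin under its centre, z up. Between its V blocks the lying tube is free for fingers, with the steel back plate 32 mm below the tube's axis; the cap end overhangs the upper V block. A tube let go here slides home or stays a few mm from it.
Not all that is in view belongs to the job. Leave any blue, turquoise or yellow look-alike of the tube alone.

How it is judged:
By the outcome, as a careful person would: the job done as asked, in the order asked, and still so for the second after the job is handed in, with the robot touching nothing.
It also fails if it takes over 72 s, if anything falls off the work surface, if the arm or the gripper's body presses on something with over 40 N, if the wrist force passes 120 N, or if a joint passes its speed limit or range.

## Working session

There is one attempt and no reset: what is moved stays moved. The work goes in short steps, Python scripts to look and compute and a tool call to move; the robot and the scene stay as the last step left them, time stands still between calls to the robot, and variables do not carry over. Pictures are saved under pics/ and viewed, and the job is handed in when it is done.

Besides the shell and the picture viewer there is one more tool, called after ">>>" as name([rows], argument=value, ...), one row to a line, values as JSON. send_rows: Moves the arm, as the interface text tells. Its arguments: {"type":"object","properties":{"deltas":{"type":"array"},"newtons":{"type":"number"}},"required":["deltas"]}

```bash
ls; mkdir -p pics; cat > h.py <<'E'
import numpy as np, cv2, sys
from scipy.spatial.transform import Rotation as R
from station import get_obs, get_image, finish_job, nose_length
def snap(n,f):
    d=get_image(n); cv2.imwrite('pics/'+f+'.png',d['frame'][:,:,::-1])
    np.savez('pics/'+f+'.npz',**{k:np.asarray(d[k]) for k in d}); return d
def load(f): 
    z=np.load('pics/'+f+'.npz'); return {k:z[k] for k in z}
def ray(d,uv):
    Rm=cv2.Rodrigues(np.asarray(d['rvec'],float).reshape(3,1))[0]; t=np.asarray(d['tvec'],float).ravel()
    p=cv2.undistortPoints(np.array([[uv]],float),np.asarray(d['mtx'],float),None).ravel()
    v=Rm.T@np.array([p[0],p[1],1]); return -Rm.T@t, v/np.linalg.norm(v)
def onz(d,uv,z):
    c,v=ray(d,uv); return c+v*(z-c[2])/v[2]
def tri(*dus):
    A=np.zeros((3,3));b=np.zeros(3);L=[]
    for d,uv in dus:
        c,v=ray(d,uv);P=np.eye(3)-np.outer(v,v);A+=P;b+=P@c;L.append((c,P))
    x=np.linalg.solve(A,b); return x,[float(np.linalg.norm(P@(x-c))) for c,P in L]
def proj(d,X):
    return cv2.projectPoints(np.asarray(X,float).reshape(-1,1,3),np.asarray(d['rvec'],float),np.asarray(d['tvec'],float),np.asarray(d['mtx'],float),None)[0].reshape(-1,2)
E
python3 - <<'E'
from h import *
np.set_printoptions(precision=4,suppress=True)
for n in('side','top','wrist'):
    d=snap(n,n+'0'); print(n,d['mtx'].tolist(),ray(d,(320,240)))
print(get_obs(),nose_length)
E
```

```text
pics
side [[554.3739237585611, 0.0, 320.30098393459446], [0.0, 554.3739237585611, 235.24088862892924], [0.0, 0.0, 1.0]] (array([ 0.5222, -0.7584,  0.8723]), array([ 0.0407,  0.6963, -0.7166]))
top [[465.6075388211302, 0.0, 316.03017824627545], [0.0, 465.6075388211302, 238.496885989556], [0.0, 0.0, 1.0]] (array([ 0.5286, -0.0094,  0.9924]), array([ 0.0492, -0.0089, -0.9987]))
wrist [[351.25452072376913, 0.0, 318.8292514966907], [0.0, 351.25452072376913, 239.87905812779923], [0.0, 0.0, 1.0]] (array([0.1437, 0.6132, 0.3718]), array([ 0.2787, -0.0988, -0.9553]))
{'t': 0.15, 'q': array([ 1.102 ,  0.0532,  1.614 , -0.    ,  1.476 , -0.119 ]), 'dq': array([ 0.0007, -0.0011, -0.0033, -0.0009, -0.0009,  0.0006]), 'effort': array([  0.0006, -39.4239, -37.0725,  -0.0001,   0.0046,   0.    ]), 'tool_pos': array([0.214 , 0.5867, 0.2444]), 'tool_rot': array([-1.3554, -0.9468,  0.949 ]), 'contact_force': array([-0.3466,  0.8427,  0.2272]), 'wrist_torque': array([-0.0153, -0.0527,  0.04  ]), 'opening': 0.0854325864692106} 0.014
```

View pics/side0.png

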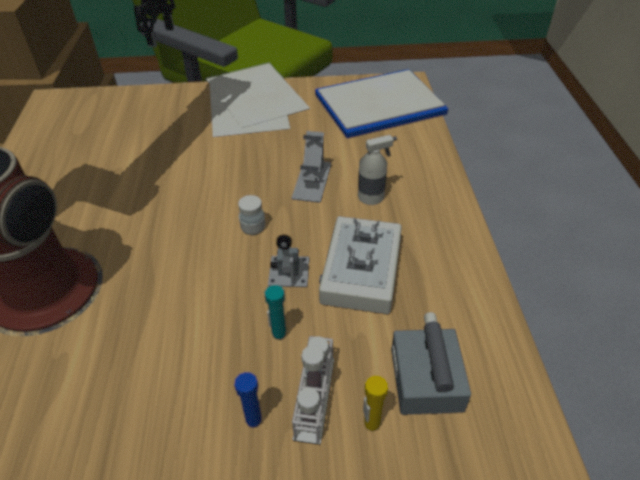

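View pics/top0.png

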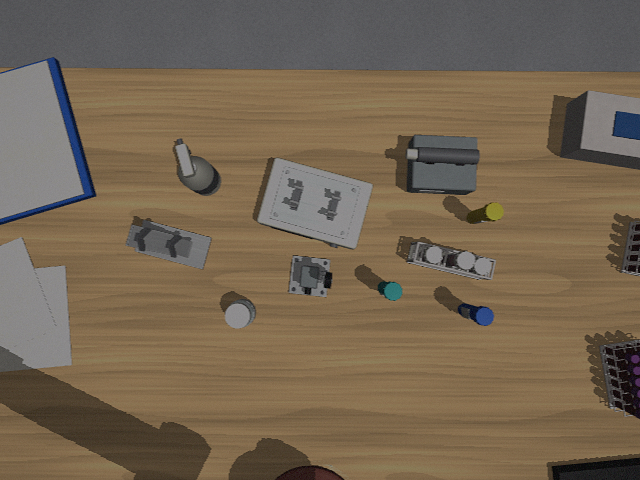

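View pics/wrist0.png

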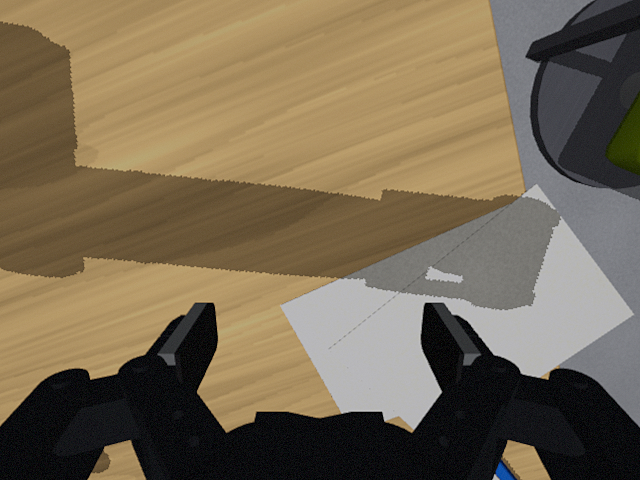

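```bash
python3 - <<'E'
from h import *
a=load('side0')['frame'][:,:,::-1];b=load('top0')['frame'][:,:,::-1]
A=cv2.resize(a[325:450,280:400],None,fx=3.3,fy=4,interpolation=2);B=cv2.resize(b[220:300,390:510],(400,267),interpolation=2)
c=np.zeros((500,800,3),np.uint8);c[:,:396]=A[:500,:396];c[:267,400:]=B;cv2.imwrite('pics/c1.png',c)
m=[b[120:260,240:390],b[240:310,270:350],b[205:280,110:225]]
o=np.hstack([cv2.resize(x,(266,300),interpolation=2) for x in m]);
m=[a[210:320,310:410],a[225:290,260:320],a[125:210,285:345]]
o=np.vstack([o,np.hstack([cv2.resize(x,(266,300),interpolation=2) for x in m])]);cv2.imwrite('pics/c2.png',o)
E
```

```text
(no output)
```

View pics/c1.png

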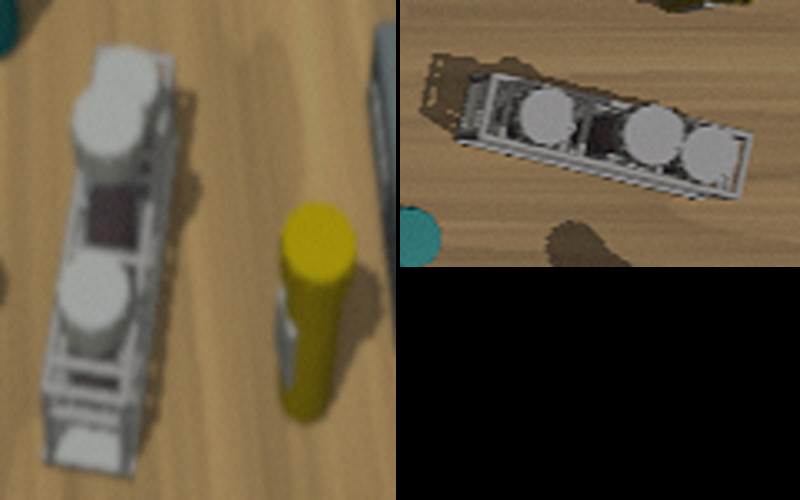

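View pics/c2.png

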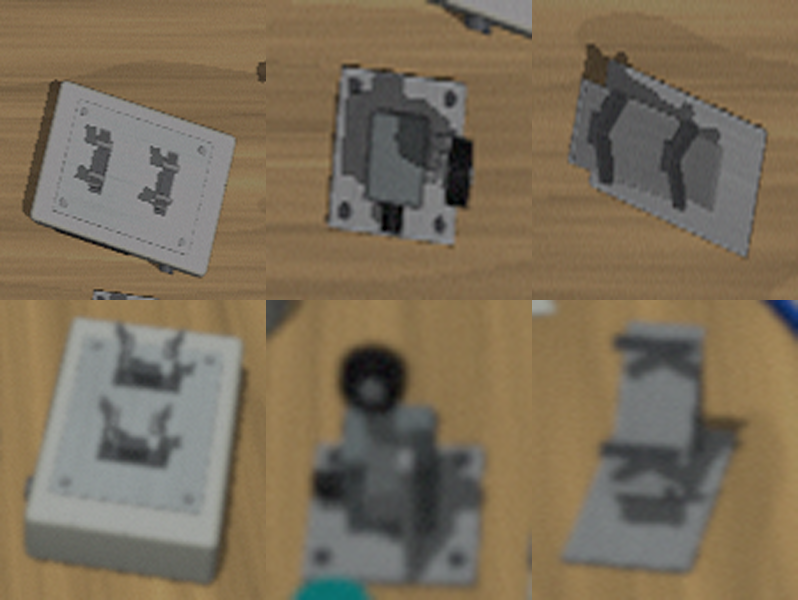

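```bash
python3 - <<'E'
from h import *
np.set_printoptions(precision=4,suppress=True)
s=load('side0');t=load('top0')
for a,b in [((434.4,254.5),(317.9,344.3)),((466.2,260.5),(313,354.5)),((483,265.9),(308.8,397))]:
    print(tri((t,a),(s,b)), onz(t,a,.091),onz(t,a,.136))
E
```

```text
(array([ 0.5462, -0.2393,  0.0899]), [0.0002185072936038778, 0.0002185072936040414]) [ 0.5464 -0.239   0.091 ] [ 0.5455 -0.2275  0.136 ]
(array([ 0.5353, -0.2865,  0.1341]), [0.0004729267626988723, 0.0004729267626987514]) [ 0.5352 -0.3004  0.091 ] [ 0.5348 -0.2859  0.136 ]
(array([ 0.5252, -0.3333,  0.0895]), [0.00023932909387803402, 0.00023932909387840924]) [ 0.5249 -0.3328  0.091 ] [ 0.5251 -0.3166  0.136 ]
```

```bash
python3 - <<'E'
from h import *
def crop(f,x0,y0,w,h,k,o):
    a=load(f)['frame'][:,:,::-1]; c=cv2.resize(a[y0:y0+h,x0:x0+w],None,fx=k,fy=k,interpolation=cv2.INTER_CUBIC)
    for i in range(0,w,10): cv2.putText(c,str(x0+i),(i*k,9),0,.3,(0,0,255)); cv2.line(c,(i*k,10),(i*k,16),(0,0,255))
    for i in range(10,h,10): cv2.putText(c,str(y0+i),(0,i*k+3),0,.3,(0,0,255)); cv2.line(c,(20,i*k),(26,i*k),(0,0,255))
    cv2.imwrite('pics/'+o+'.png',c)
crop('top0',250,150,130,105,6,'m1');crop('side0',310,210,100,100,6,'m2')
crop('top0',280,245,60,60,10,'w1');crop('side0',260,225,60,70,8,'w2')
crop('top0',115,210,105,65,7,'r1');crop('side0',285,125,60,80,7,'r2')
E
```

```text
(no output)
```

View pics/m1.png

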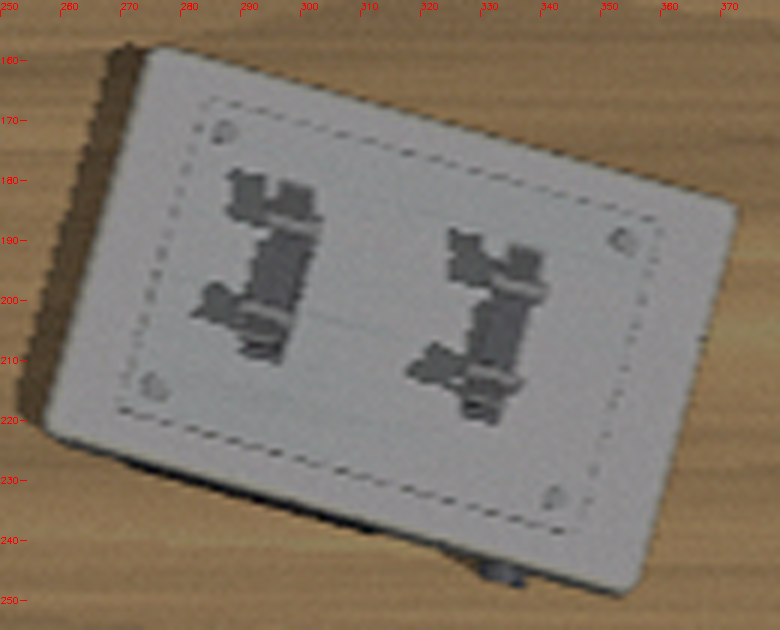

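View pics/m2.png

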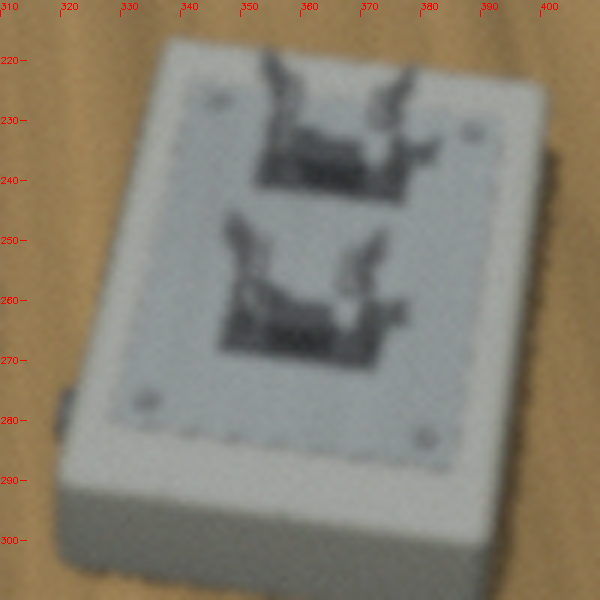

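View pics/w1.png

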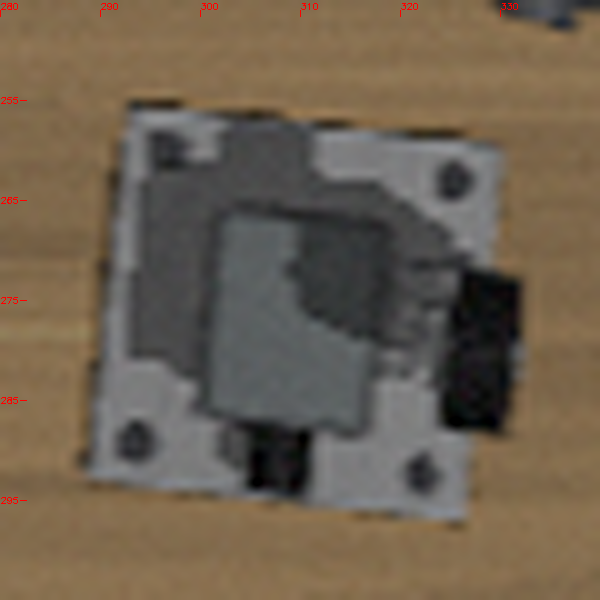

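View pics/w2.png

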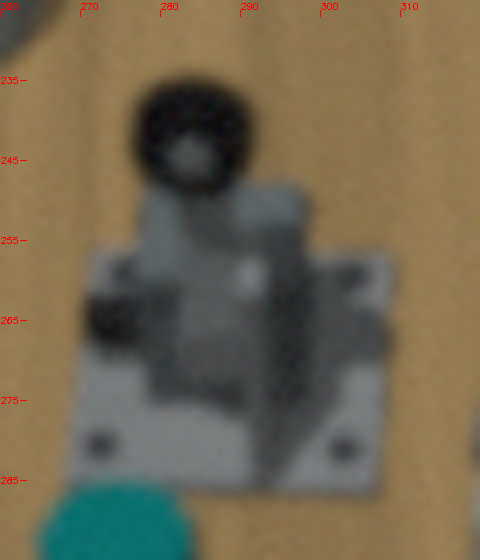

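View pics/r1.png

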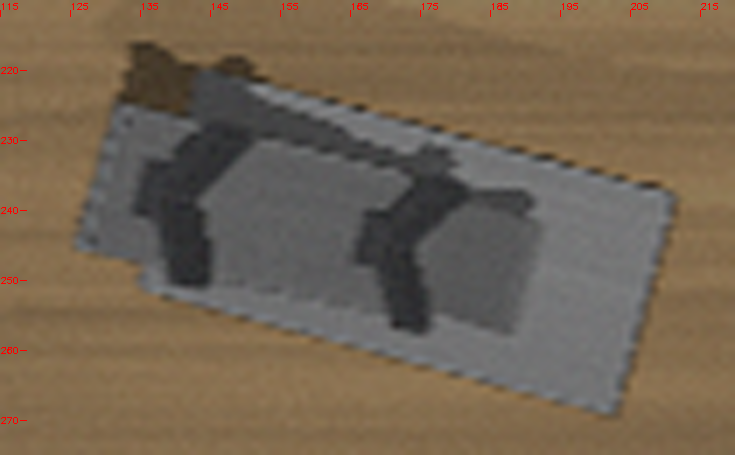

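View pics/r2.png

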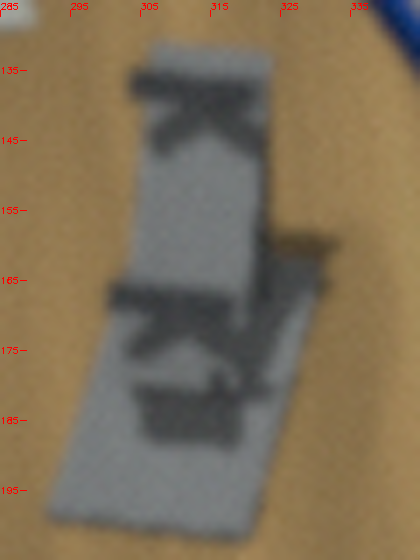

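```bash
python3 - <<'E'
from h import *
np.set_printoptions(precision=4,suppress=True)
s=load('side0');t=load('top0')
P=[]
for a,b in [((287,172),(388.5,232)),((354,190),(381,283)),((276,214.5),(346,226.5)),((342.5,233),(334.5,276.8))]:
    x,r=tri((t,a),(s,b));P.append(x);print('mix',x,r)
P=np.array(P);print(P.mean(0), np.degrees(np.arctan2(*(P[[0,2]]-P[[1,3]]).mean(0)[[1,0]])))
Q=np.array([onz(t,u,.055) for u in [(287,172),(354,190),(276,214.5),(342.5,233)]]);print(Q,Q.mean(0),np.degrees(np.arctan2(*(Q[[0,2]]-Q[[1,3]]).mean(0)[[1,0]])))
print('outline',[onz(t,u,.055) for u in [(274,157.5),(373,184),(354,249.5),(257,222)]])
Q=np.array([onz(t,u,.005) for u in [(292.5,255.5),(329.5,259.5),(326,297),(288.5,293)]]);print('sw',Q,Q.mean(0))
d=(Q[0]+Q[3]-Q[1]-Q[2]);print(np.degrees(np.arctan2(d[1],d[0])), [np.linalg.norm(Q[i]-Q[i-1]) for i in range(4)])
print('roller',tri((t,(328,279.5)),(s,(283.3,240.5))),onz(t,(328,279.5),.127), proj(s,onz(t,(328,279.5),.127)))
Q=np.array([onz(t,u,.005) for u in [(211,238),(203,269),(135.5,251)]]);print('rest',Q,(Q[0]+Q[2])/2,Q[2]-Q[1],np.linalg.norm(Q[2]-Q[1]),np.linalg.norm(Q[0]-Q[1]),np.degrees(np.arctan2(*(Q[2]-Q[1])[[1,0]])))
print('jar',onz(t,(238,316),.075),'spray',onz(t,(200,178),.1),onz(t,(181,142),.16),'teal',tri((t,(391,290.5)),(s,(275.5,294))))
E
```

```text
mix [0.7133 0.0503 0.0516] [4.499124225867762e-05, 4.499124225871842e-05]
mix [ 0.6771 -0.0862  0.0526] [8.095268363039124e-05, 8.095268363076402e-05]
mix [0.6261 0.0716 0.0541] [9.968988153327537e-05, 9.968988153319204e-05]
mix [ 0.5896 -0.0632  0.0523] [0.00014000234776488646, 0.00014000234776495317]
[ 0.6515 -0.0069  0.0526] 74.99054066478836
[[ 0.7127  0.0501  0.055 ]
 [ 0.6768 -0.086   0.055 ]
 [ 0.6259  0.0715  0.055 ]
 [ 0.5893 -0.063   0.055 ]] [ 0.6512 -0.0069  0.055 ] 74.99585622518507
outline [array([0.7423, 0.0769, 0.055 ]), array([ 0.6893, -0.1246,  0.055 ]), array([ 0.5561, -0.0863,  0.055 ]), array([0.6104, 0.1097, 0.055 ])]
sw [[ 0.5441  0.0399  0.005 ]
 [ 0.5361 -0.0385  0.005 ]
 [ 0.457  -0.0315  0.005 ]
 [ 0.4649  0.0477  0.005 ]] [0.5005 0.0044 0.005 ]
84.24836209303146 [np.float64(0.07953253290566692), np.float64(0.07886721318083224), np.float64(0.0793939687725391), np.float64(0.07958444422570421)]
roller (array([ 0.4971, -0.0323,  0.1295]), [0.0011342174483452187, 0.001134217448345279]) [ 0.4981 -0.0323  0.127 ] [[284.5453 241.3892]]
rest [[0.5801 0.2133 0.005 ]
 [0.5143 0.2291 0.005 ]
 [0.5515 0.3729 0.005 ]] [0.5658 0.2931 0.005 ] [0.0372 0.1438 0.    ] 0.1485343855230246 0.06764759382547121 75.50395303331199
jar [0.424 0.142 0.075] spray [0.6911 0.2152 0.1   ] [0.7456 0.2358 0.16  ] teal (array([ 0.4785, -0.1503,  0.1191]), [0.00038669570196862515, 0.0003866957019686573])
```

```bash
cat >> h.py <<'E'
def plan(pos,Rt,base=None):
    """shift/turn (tool axes, mm->m, deg) from base pose (measured now) to pos,Rt"""
    if base is None:
        o=get_obs(); base=(o['tool_pos'],o['tool_rot'])
    p0=np.asarray(base[0]);R0=R.from_rotvec(base[1])
    return np.round(R0.inv().apply(np.asarray(pos)-p0),4), np.round((R0.inv()*Rt).as_rotvec(degrees=True),2)
def frame(x,y):
    y=np.asarray(y,float);y=y/np.linalg.norm(y);x=np.asarray(x,float);x=x-y*(x@y);x/=np.linalg.norm(x)
    return R.from_matrix(np.column_stack([x,y,np.cross(x,y)]))
E
python3 - <<'E'
from h import *
np.set_printoptions(precision=4,suppress=True)
o=get_obs();M=R.from_rotvec(o['tool_rot']).as_matrix();print(M)
w=load('wrist0');Rm=cv2.Rodrigues(w['rvec'])[0];c,_=ray(w,(320,240));print('cam in tool',M.T@(c-o['tool_pos']),'\n cam axes in tool',M.T@Rm.T)
for s in(1,-1):
    a=np.radians(-14.5);x=s*np.array([np.cos(a),np.sin(a),0]);print(plan([.50,.30,.30],frame(x,[0,0,-1])))
E
```

```text
[[ 0.3427 -0.0007 -0.9395]
 [ 0.9395 -0.0014  0.3427]
 [-0.0016 -1.      0.0002]]
cam in tool [ 0.0005 -0.1274  0.0751] 
 cam axes in tool [[ 1.     -0.0011  0.0009]
 [-0.0012 -0.2955  0.9554]
 [-0.0008 -0.9554 -0.2955]]
(array([-0.1715, -0.0554, -0.367 ]), array([ 0.06, 84.46, -0.08]))
(array([-0.1715, -0.0554, -0.367 ]), array([ -0.08, -95.54,  -0.06]))
```

```bash
python3 - <<'E'
from h import *
a=np.radians(-14.5);x=np.array([np.cos(a),np.sin(a),0]);print(plan([.57,.31,.30],frame(x,[0,0,-1])))
E
```

```text
(array([-0.1381, -0.0555, -0.4293]), array([ 6.000e-02,  8.446e+01, -8.000e-02]))
```

>>> send_rows([
  [1,-0.138,-0.0555,-0.429,0,84.5,0],
  [1,-0.138,-0.0555,-0.429,0,84.5,0],
  [1,-0.138,-0.0555,-0.429,0,84.5,0],
  [1,-0.138,-0.0555,-0.429,0,84.5,0],
  [1,-0.138,-0.0555,-0.429,0,84.5,0],
  [1,-0.138,-0.0555,-0.429,0,84.5,0],
  [1,-0.138,-0.0555,-0.429,0,84.5,0],
  [1,-0.138,-0.0555,-0.429,0,84.5,0],
  [1,-0.138,-0.0555,-0.429,0,84.5,0],
  [1,-0.138,-0.0555,-0.429,0,84.5,0],
])

```text
t: 1.4
tool_pos: [0.5691, 0.311, 0.3003]
tool_rot: [-1.562, 0.198, -0.196]
contact_force: [0.0, -0.4, 0.0]
opening: 0.0855
```

```bash
python3 - <<'E'
from h import *
np.set_printoptions(precision=4,suppress=True)
d=snap('wrist','w1r');o=get_obs();print(o['t'],o['tool_pos'],R.from_rotvec(o['tool_rot']).as_matrix(),o['q'],o['contact_force'],o['opening'])
a=np.radians(-14.5);x=np.array([np.cos(a),np.sin(a),0]);print(plan([.59,.20,.30],frame(x,[0,0,-1])))
E
```

```text
1.45 [0.5689 0.3113 0.3004] [[ 0.9688 -0.0009  0.248 ]
 [-0.248  -0.      0.9688]
 [-0.0008 -1.     -0.0003]] [0.3859 0.0817 1.4914 0.0003 1.5693 0.6365] [-0.6143  0.7964 -0.2006] 0.0851937138265318
(array([ 0.048 ,  0.0004, -0.1026]), array([ 0.01,  0.14, -0.05]))
```

View pics/w1r.png

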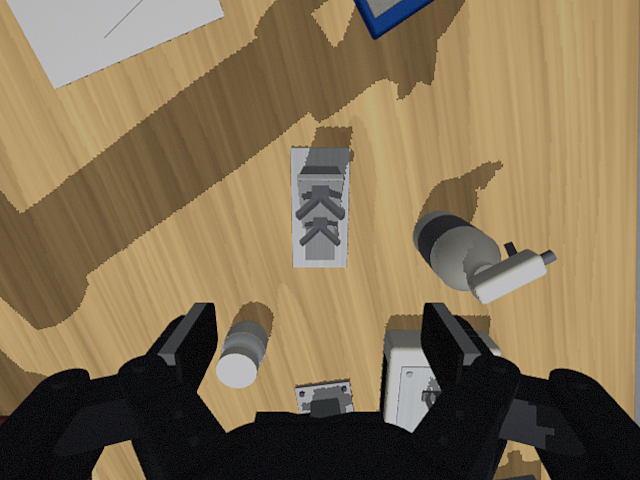

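>>> send_rows([
  [1,0.02,0.04,-0.15,0,0,0],
  [1,0.02,0.04,-0.15,0,0,0],
  [1,0.02,0.04,-0.15,0,0,0],
  [1,0.02,0.04,-0.15,0,0,0],
  [1,0.02,0.04,-0.15,0,0,0],
  [1,0.02,0.04,-0.15,0,0,0],
  [1,0.02,0.04,-0.15,0,0,0],
  [1,0.02,0.04,-0.15,0,0,0],
  [1,0.02,0.04,-0.15,0,0,0],
  [1,0.02,0.04,-0.15,0,0,0],
])

```text
t: 2.7
tool_pos: [0.5516, 0.1603, 0.2608]
tool_rot: [-1.562, 0.199, -0.199]
contact_force: [0.0, -0.3, 0.1]
opening: 0.0856
```

```bash
cat >> h.py <<'E'
def crop(f,x0,y0,w,h,k,o):
    a=load(f)['frame'][:,:,::-1]; c=cv2.resize(a[y0:y0+h,x0:x0+w],None,fx=k,fy=k,interpolation=cv2.INTER_CUBIC)
    for i in range(0,w,10): cv2.putText(c,str(x0+i),(i*k,9),0,.3,(0,0,255)); cv2.line(c,(i*k,10),(i*k,16),(0,0,255))
    for i in range(10,h,10): cv2.putText(c,str(y0+i),(0,i*k+3),0,.3,(0,0,255)); cv2.line(c,(20,i*k),(26,i*k),(0,0,255))
    cv2.imwrite('pics/'+o+'.png',c)
E
python3 - <<'E'
from h import *
np.set_printoptions(precision=4,suppress=True)
d=snap('wrist','w2r');o=get_obs();print(o['t'],o['tool_pos'],o['q'])
crop('w1r',270,120,100,160,5,'w1rc')
E
```

```text
2.75 [0.5516 0.1602 0.2608] [ 0.1531 -0.076   1.7147 -0.      1.5029  0.407 ]
```

View pics/w2r.png

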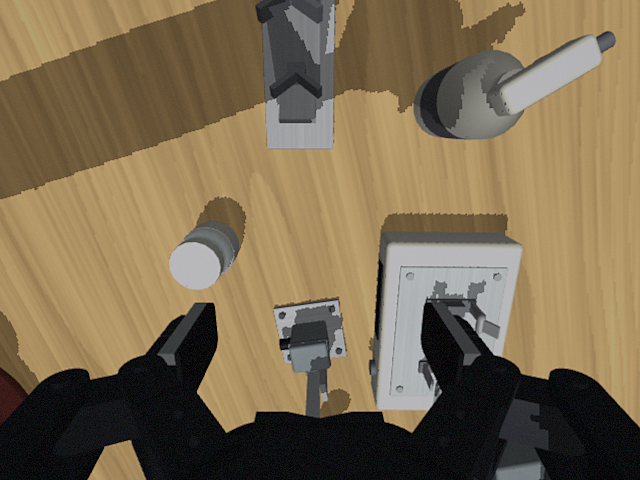

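View pics/w1rc.png

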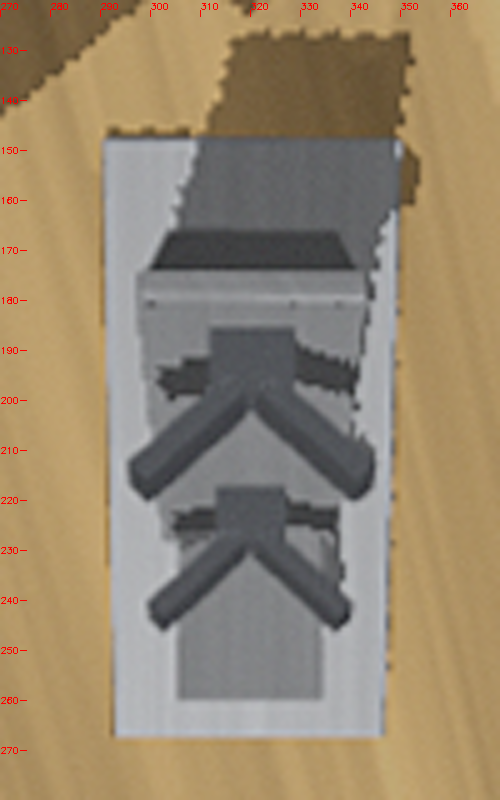

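```bash
python3 - <<'E'
from h import *
crop('w2r',245,0,100,155,5,'w2rc')
E
```

```text
(no output)
```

View pics/w2rc.png

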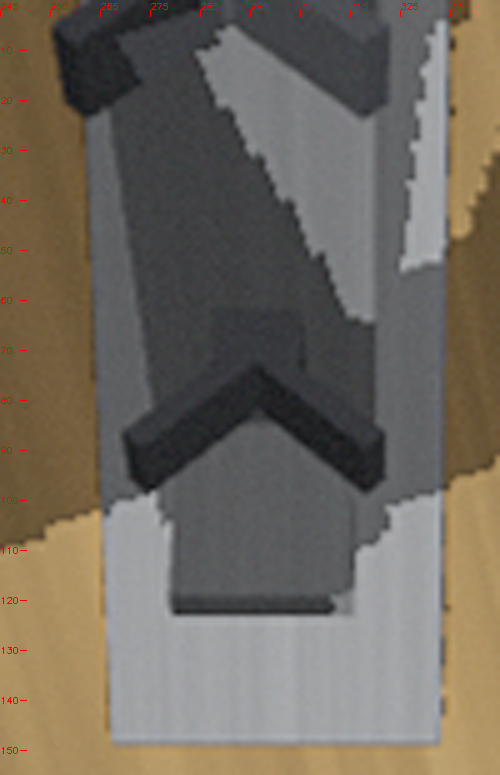

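```bash
python3 - <<'E'
from h import *
np.set_printoptions(precision=4,suppress=True)
A=load('w1r');B=load('w2r')
f=lambda n,a,b: print(n,*tri((A,a),(B,b)))
# base plate corners
Q=[]
for n,a,b in [('baseLL',(292.5,267.5),(266.5,148.5)),('baseLR',(347,267.5),(333,148.5))]: f(n,a,b)
Q=np.array([onz(A,u,.005) for u in [(292.5,267.5),(347,267.5),(349,147.5),(291,147.5)]]);c=Q.mean(0);print(Q,c)
for d in (Q[2]-Q[1],Q[3]-Q[0]): print(np.degrees(np.arctan2(d[1],d[0])),np.linalg.norm(d))
f('low tipL',(303,246),(275,98));f('low tipR',(337,246),(318,98))
f('low tipL2',(299.5,240),(270,86));f('low tipR2',(340,240),(322,86))
f('up tipL',(299,219.5),(262.5,23));f('up tipR',(342,219.5),(317.5,23))
f('plate lowL',(305,260),(279,121));f('plate lowR',(334,260),(312,121))
f('low apex',(320,226),(296.5,73));
E
```

```text
baseLL [0.5134 0.2312 0.0068] [4.895622000649211e-05, 4.895622000633356e-05]
baseLR [0.5813 0.2135 0.0061] [0.00011524289716328815, 0.00011524289716304896]
[[0.5132 0.2305 0.005 ]
 [0.5814 0.2131 0.005 ]
 [0.6175 0.3587 0.005 ]
 [0.5521 0.3755 0.005 ]] [0.566  0.2944 0.005 ]
76.05456294412936 0.1500122855898936
74.98360800871988 0.15007427441613952
low tipL [0.5407 0.2709 0.0558] [0.0001176279247772209, 0.00011762792477718266]
low tipR [0.5774 0.2614 0.0555] [0.00010202474098239752, 0.00010202474098205899]
low tipL2 [0.5398 0.2805 0.0622] [0.00024644283416700894, 0.0002464428341669021]
low tipR2 [0.5827 0.2693 0.0617] [0.00042666314332123685, 0.00042666314332116085]
up tipL [0.5511 0.3136 0.1105] [0.0002690640336784324, 0.0002690640336785203]
up tipR [0.589  0.3038 0.1107] [0.0005819655560254845, 0.0005819655560253354]
plate lowL [0.5378 0.252  0.0492] [0.00030027989299726216, 0.0003002798929975338]
plate lowR [0.5686 0.2442 0.0501] [0.0012465282672423418, 0.0012465282672425447]
low apex [0.5643 0.2867 0.0484] [0.0001240372428650054, 0.00012403724286491868]
```

```bash
python3 - <<'E'
from h import *
np.set_printoptions(precision=4,suppress=True)
D=[([1.102,.0532,1.614,0,1.476],[.214,.5867,.2444]),([.3859,.0817,1.4914,.0003,1.5693],[.5689,.3113,.3004]),([.1531,-.076,1.7147,0,1.5029],[.5516,.1602,.2608])]
A=[];b=[]
for q,p in D:
    r=np.hypot(p[0],p[1]);print(np.degrees(np.arctan2(p[1],p[0]))-np.degrees(q[0]),q[1]+q[2]+q[4])
    s2,s23,c2,c23=np.sin(q[1]),np.sin(q[1]+q[2]),np.cos(q[1]),np.cos(q[1]+q[2])
    # a1, L2, L3, elbow offset e perpendicular at forearm, hz
    A.append([1,s2,s23,0]);b.append(r);A.append([0,c2,c23,1]);b.append(p[2])
A=np.array(A);b=np.array(b);x,res,rk,sv=np.linalg.lstsq(A,b,rcond=None);print(x,A@x-b,sv)
E
```

```text
6.820508557302993 3.1432
6.576876176066548 3.1424000000000003
7.4227846905757495 3.1415999999999995
[-0.0012  0.4424  0.6098 -0.1389] [ 0.0047 -0.0002 -0.0039  0.0002 -0.0009  0.    ] [2.4704 2.4265 0.084  0.0482]
```

```bash
python3 - <<'E'
from h import *
np.set_printoptions(precision=4,suppress=True)
D=[([1.102,.0532,1.614,0,1.476],[.214,.5867,.2444]),([.3859,.0817,1.4914,.0003,1.5693],[.5689,.3113,.3004]),([.1531,-.076,1.7147,0,1.5029],[.5516,.1602,.2608])]
for fix in (0,1):
    A=[];b=[]
    for q,p in D:
        r=np.hypot(p[0],p[1]);d=r*np.sin(np.arctan2(p[1],p[0])-q[0]);r=np.sqrt(r*r-d*d)
        s2,s23,c2,c23=np.sin(q[1]),np.sin(q[1]+q[2]),np.cos(q[1]),np.cos(q[1]+q[2])
        A.append([1,s2,s23,0]);b.append(r);A.append([0,c2,c23,1]);b.append(p[2])
    A=np.array(A);b=np.array(b)
    if fix: A=A[:,1:]
    x,res,rk,sv=np.linalg.lstsq(A,b,rcond=None);print(x,A@x-b)
E
```

```text
[-0.0059  0.4458  0.6098 -0.1423] [ 0.0047 -0.0002 -0.0039  0.0002 -0.0009  0.    ]
[ 0.4457  0.604  -0.1425] [ 0.0048  0.     -0.0039 -0.0001 -0.0008  0.0001]
```

```bash
python3 - <<'E'
from h import *
a=np.radians(-13.5);x=np.array([np.cos(a),np.sin(a),0]);
for z in(.22,.123):print(plan([.5355,-.2863,z],frame(x,[0,0,-1])))
E
```

```text
(array([ 0.0965,  0.0408, -0.4363]), array([ 0.  , -1.04, -0.  ]))
(array([ 0.0965,  0.1378, -0.4363]), array([ 0.  , -1.04, -0.  ]))
```

>>> send_rows([
  [1,0.0965,0.03,-0.4365,0,-1,0],
  [1,0.0965,0.03,-0.4365,0,-1,0],
  [1,0.0965,0.03,-0.4365,0,-1,0],
  [1,0.0965,0.03,-0.4365,0,-1,0],
  [1,0.0965,0.03,-0.4365,0,-1,0],
  [1,0.0965,0.03,-0.4365,0,-1,0],
  [1,0.0965,0.03,-0.4365,0,-1,0],
  [1,0.0965,0.03,-0.4365,0,-1,0],
  [1,0.0965,0.03,-0.4365,0,-1,0],
  [1,0.0965,0.03,-0.4365,0,-1,0],
])

```text
t: 4.0
tool_pos: [0.5357, -0.2851, 0.231]
tool_rot: [-1.562, 0.184, -0.184]
contact_force: [0.3, 0.1, 0.4]
opening: 0.0854
```

```bash
python3 - <<'E'
from h import *
np.set_printoptions(precision=4,suppress=True)
d=snap('wrist','w3');o=get_obs();print(o['t'],o['tool_pos'],o['q'],R.from_rotvec(o['tool_rot']).as_matrix())
a=np.radians(-13.5);x=np.array([np.cos(a),np.sin(a),0]);
print(plan([.5355,-.2863,.123],frame(x,[0,0,-1])))
print(proj(d,[[.5355,-.2863,.135]]))
E
```

```text
4.05 [ 0.5358 -0.2849  0.231 ] [-0.6115  0.019   1.6714  0.0003  1.4511 -0.3772] [[ 0.9727  0.0003  0.2322]
 [-0.2322  0.0002  0.9727]
 [ 0.0003 -1.      0.0002]]
(array([ 0.    ,  0.108 , -0.0014]), array([-0.01,  0.07,  0.01]))
[[318.2311 251.9399]]
```

View pics/w3.png

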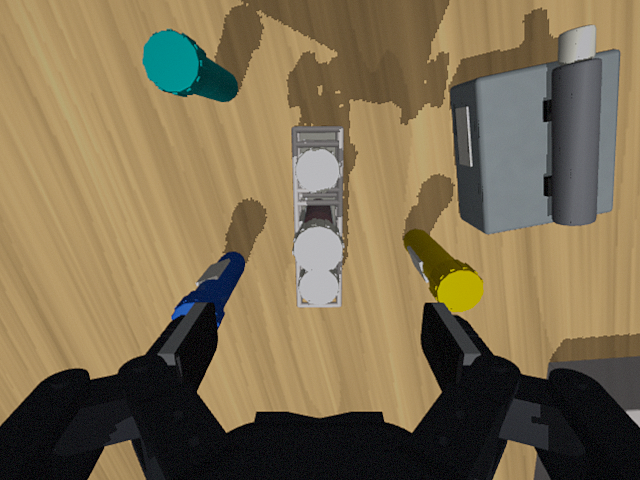

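```bash
python3 - <<'E'
from h import *
np.set_printoptions(precision=4,suppress=True)
s=load('side0');t=load('top0');o=get_obs();M=R.from_rotvec(o['tool_rot'])
for n,a,b in [('blue',(484,316),(247,383)),('yel',(493,211),(375.5,386))]:
    x,r=tri((t,a),(s,b));print(n,x,r,M.inv().apply(x-o['tool_pos']))
E
```

```text
blue [ 0.4331 -0.3217  0.1238] [0.0006627266964414917, 0.0006627266964415362] [-0.0914  0.1072 -0.0596]
yel [ 0.627  -0.3413  0.1229] [0.0010749509535421852, 0.001074950953542337] [ 0.1017  0.1081 -0.0337]
```

>>> send_rows([
  [1,0,0.05,0,0,0,0],
  [1,0,0.09,0,0,0,0],
  [1,0,0.108,0,0,0,0],
  [1,0,0.108,0,0,0,0],
  [-1,0,0.108,0,0,0,0],
  [-1,0,0.108,0,0,0,0],
  [-1,0,0.108,0,0,0,0],
  [-1,0,0.108,0,0,0,0],
  [-1,0,0.108,0,0,0,0],
  [-1,0,0.108,0,0,0,0],
], newtons=40)

```text
t: 5.3
tool_pos: [0.536, -0.2871, 0.1245]
tool_rot: [-1.564, 0.184, -0.187]
contact_force: [-1.6, -0.3, 6.3]
opening: 0.0327
```

```bash
python3 - <<'E'
from h import *
np.set_printoptions(precision=4,suppress=True)
o=get_obs();print(o['t'],o['tool_pos'],o['opening'],o['contact_force'])
yh=np.array([.2504,.9681,0]);xc=np.array([.1542,.5960,.7880]);zc=np.array([-.1973,-.7629,.6157]);O=np.array([.5559,.2552,.045])
x=np.array([.9681,-.2504,0]);Rt=frame(x,-xc)
G=.122-.005  # TCP at s
s=o['tool_pos'][2]-.006; print('TCP at s',s)
for dx,dz in((.004,.002),(.02,.06)):
  p=O+xc*(s+dx)+zc*dz; print(p,plan(p,Rt))
print(plan([.5357,-.285,.33],R.from_rotvec(o['tool_rot'])))
E
```

```text
5.3 [ 0.536  -0.2871  0.1245] 0.03268988584183401 [-1.5534 -0.33    6.3272]
TCP at s 0.11846361643537695
[0.5744 0.3267 0.1427] (array([-0.1064, -0.019 ,  0.6056]), array([-37.95,   0.89,   0.41]))
[0.5654 0.292  0.1911] (array([-0.1069, -0.0673,  0.5697]), array([-37.95,   0.89,   0.41]))
(array([-0.0004, -0.2055,  0.0017]), array([0., 0., 0.]))
```

>>> send_rows([
  [-1,0,-0.03,0,0,0,0],
  [-1,0,-0.08,0,0,0,0],
  [-1,0,-0.14,0,0,0,0],
  [-1,0,-0.2,0,0,0,0],
  [-1,0,-0.21,0.05,0,0,0],
  [-1,-0.02,-0.21,0.1,0,0,0],
  [-1,-0.04,-0.21,0.15,0,0,0],
  [-1,-0.06,-0.21,0.2,0,0,0],
  [-1,-0.08,-0.21,0.25,0,0,0],
  [-1,-0.1,-0.21,0.3,0,0,0],
])

```text
t: 6.55
tool_pos: [0.5078, 0.0302, 0.3324]
tool_rot: [-1.563, 0.186, -0.186]
contact_force: [0.4, -0.1, -0.1]
opening: 0.0332
```

```bash
python3 - <<'E'
from h import *
np.set_printoptions(precision=4,suppress=True)
snap('side','s4');snap('top','t4');o=get_obs();print(o['t'],o['tool_pos'],o['opening'],o['contact_force'],o['q'])
xc=np.array([.1542,.5960,.7880]);zc=np.array([-.1973,-.7629,.6157]);O=np.array([.5559,.2552,.045])
x=np.array([.9681,-.2504,0]);Rt=frame(x,-xc)
s=.1185
for dx,dz in((.004,.002),(.02,.06),(.05,.09)):
  p=O+xc*(s+dx)+zc*dz; print(p,plan(p,Rt))
E
```

```text
6.65 [0.5075 0.0326 0.3326] 0.03306487193845842 [ 0.0492  0.2356 -0.6145] [-0.0832 -0.2662  1.7644  0.0017  1.6435  0.1472]
[0.5744 0.3267 0.1428] (array([-0.0019,  0.1904,  0.3013]), array([-38.09,   1.27,   0.42]))
[0.5654 0.292  0.1911] (array([-0.0028,  0.142 ,  0.2655]), array([-38.09,   1.27,   0.42]))
[0.5641 0.287  0.2332] (array([-0.0029,  0.0999,  0.2604]), array([-38.09,   1.27,   0.42]))
```

View pics/s4.png

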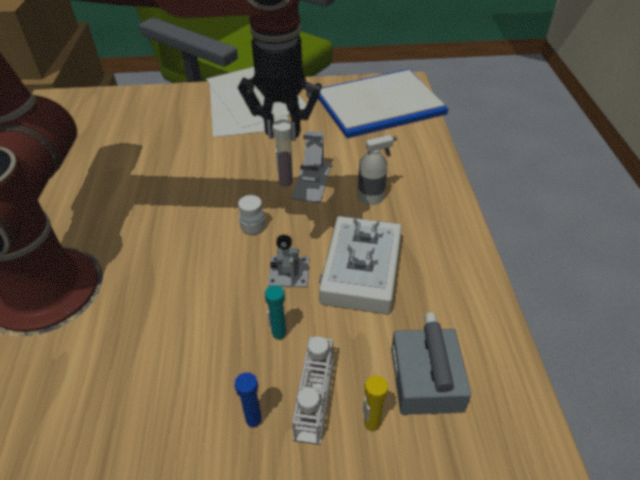

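>>> send_rows([
  [-1,0,0,0.06,-8,0.3,0.1],
  [-1,0,0,0.12,-16,0.6,0.2],
  [-1,0,0.02,0.18,-24,0.9,0.3],
  [-1,0,0.04,0.22,-32,1.1,0.4],
  [-1,-0.003,0.07,0.25,-38.1,1.3,0.4],
  [-1,-0.003,0.1,0.26,-38.1,1.3,0.4],
  [-1,-0.003,0.1,0.26,-38.1,1.3,0.4],
  [-1,-0.003,0.1,0.26,-38.1,1.3,0.4],
  [-1,-0.003,0.1,0.26,-38.1,1.3,0.4],
  [-1,-0.003,0.1,0.26,-38.1,1.3,0.4],
])

```text
t: 7.9
tool_pos: [0.567, 0.2816, 0.2349]
tool_rot: [-2.219, 0.289, -0.145]
contact_force: [-0.5, 0.4, -0.8]
opening: 0.0326
```

```bash
python3 - <<'E'
from h import *
np.set_printoptions(precision=4,suppress=True)
s_=snap('side','s5');t_=snap('top','t5');w_=snap('wrist','w5');o=get_obs();print(o['t'],o['tool_pos'],o['opening'],o['contact_force'],o['q'])
xc=np.array([.1542,.5960,.7880]);zc=np.array([-.1973,-.7629,.6157]);O=np.array([.5559,.2552,.045])
x=np.array([.9681,-.2504,0]);Rt=frame(x,-xc)
s=.1185
for dx,dz in((.004,.002),(.02,.06),(.05,.09)):
  p=O+xc*(s+dx)+zc*dz; print(p,plan(p,Rt))
ya=R.from_rotvec(o['tool_rot']).apply([0,1,0]);b=o['tool_pos']+ya*.1185;print('bottom',b,proj(s_,b),proj(t_,b))
c=np.zeros((600,800,3),np.uint8)
a=cv2.resize(s_['frame'][60:210,250:400,::-1],(600,600),interpolation=2);c[:,:400]=a[:,100:500]
a=cv2.resize(t_['frame'][190:300,100:230,::-1],(473,400),interpolation=2)[:,:400];c[:400,400:]=a
cv2.imwrite('pics/c5.png',c)
E
```

```text
8.05 [0.5666 0.2819 0.2337] 0.032594144709382725 [-0.357   0.4236 -0.2416] [ 0.5273  0.3844  1.3445 -0.4756  1.8821  0.7498]
[0.5744 0.3267 0.1428] (array([-0.0041,  0.0437,  0.0917]), array([ 0.05, -0.37, -0.16]))
[0.5654 0.292  0.1911] (array([-0.0038,  0.0277,  0.0337]), array([ 0.05, -0.37, -0.16]))
[0.5641 0.287  0.2332] (array([-0.0037, -0.0023,  0.0037]), array([ 0.05, -0.37, -0.16]))
bottom [0.5479 0.2113 0.1403] [[304.1971 155.3107]] [[195.1918 251.6055]]
```

View pics/c5.png

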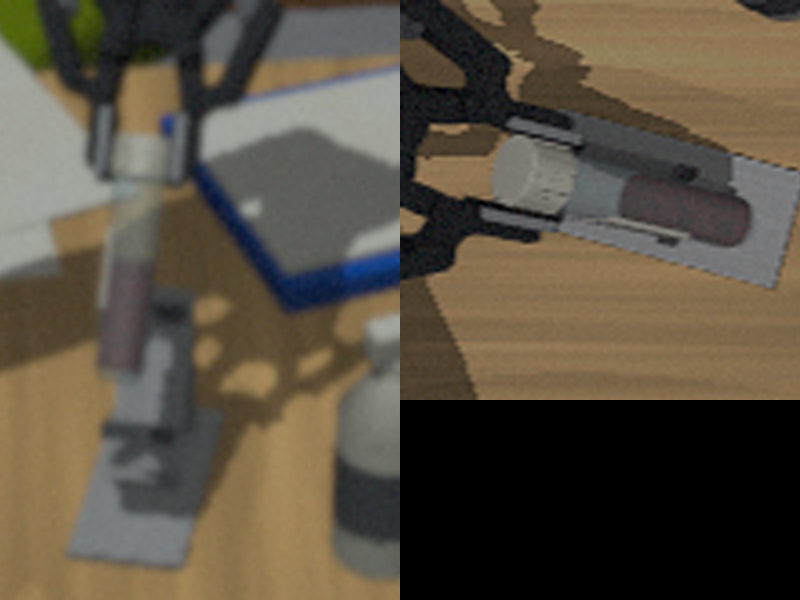

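View pics/w5.png

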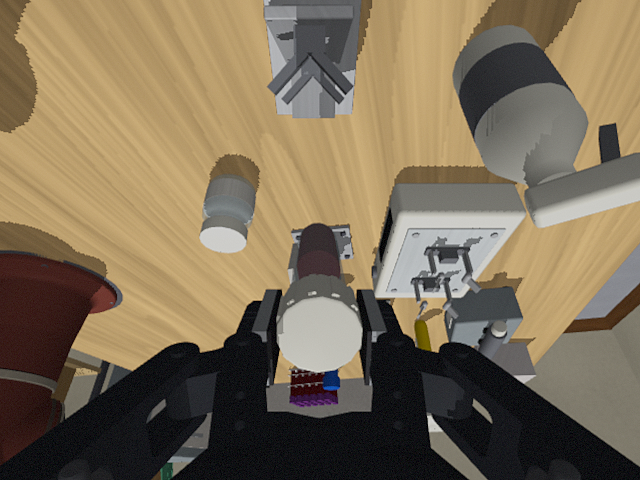

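>>> send_rows([
  [-1,-0.004,0.01,0.03,0,-0.4,0],
  [-1,-0.004,0.03,0.06,0,-0.4,0],
  [-1,-0.004,0.04,0.075,0,-0.4,0],
  [-1,-0.004,0.043,0.083,0,-0.4,0],
  [-1,-0.004,0.043,0.088,0,-0.4,0],
  [-1,-0.004,0.043,0.09,0,-0.4,0],
  [-1,-0.004,0.043,0.091,0,-0.4,0],
  [-1,-0.004,0.043,0.092,0,-0.4,0],
  [-1,-0.004,0.043,0.092,0,-0.4,0],
  [-1,-0.004,0.043,0.092,0,-0.4,0],
])

```text
t: 9.3
tool_pos: [0.5746, 0.3273, 0.1425]
tool_rot: [-2.221, 0.285, -0.135]
contact_force: [1.4, -0.1, 0.6]
opening: 0.0328
```

```bash
python3 - <<'E'
from h import *
np.set_printoptions(precision=4,suppress=True)
s_=snap('side','s6');t_=snap('top','t6');o=get_obs();print(o['t'],o['tool_pos'],o['opening'],o['contact_force'])
xc=np.array([.1542,.5960,.7880]);zc=np.array([-.1973,-.7629,.6157]);O=np.array([.5559,.2552,.045])
d=o['tool_pos']-O;print(d@xc-.1185,d@zc,d@np.array([.9681,-.2504,0]))
c=np.zeros((600,800,3),np.uint8)
a=cv2.resize(s_['frame'][85:205,280:360,::-1],(400,600),interpolation=2);c[:,:400]=a
a=cv2.resize(t_['frame'][190:300,100:230,::-1],(473,400),interpolation=2)[:,:400];c[:400,400:]=a
cv2.imwrite('pics/c6.png',c)
E
```

```text
9.4 [0.5746 0.3273 0.1425] 0.032669503382804596 [0.4376 0.4929 0.2712]
0.00415455300409294 0.0013193783237059828 4.286221815638294e-05
```

View pics/c6.png

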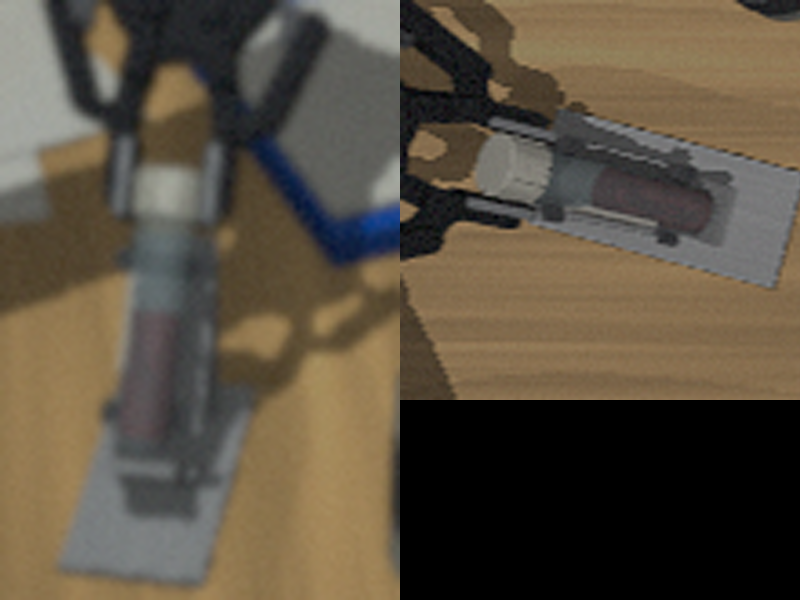

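>>> send_rows([
  [-1,0,0.001,0.0005,0,0,0],
  [-1,0,0.002,0.001,0,0,0],
  [-1,0,0.003,0.0015,0,0,0],
  [-1,0,0.003,0.0015,0,0,0],
  [1,0,0.003,0.0015,0,0,0],
  [1,0,0.003,0.0015,0,0,0],
  [1,0,0.003,0.0015,0,0,0],
  [1,0,0.003,0.0015,0,0,0],
  [1,0,0.003,0.0015,0,0,0],
  [1,0,0.003,0.0015,0,0,0],
])

```text
t: 10.65
tool_pos: [0.5742, 0.3268, 0.1389]
tool_rot: [-2.221, 0.286, -0.134]
contact_force: [-0.2, -0.6, 0.8]
opening: 0.0854
```

```bash
python3 - <<'E'
from h import *
np.set_printoptions(precision=4,suppress=True)
s_=snap('side','s7');t_=snap('top','t7');o=get_obs();print(o['t'],o['tool_pos'],o['opening'],o['contact_force'])
c=np.zeros((600,800,3),np.uint8)
a=cv2.resize(s_['frame'][85:205,280:360,::-1],(400,600),interpolation=2);c[:,:400]=a
a=cv2.resize(t_['frame'][190:300,100:230,::-1],(473,400),interpolation=2)[:,:400];c[:400,400:]=a
cv2.imwrite('pics/c7.png',c)
E
```

```text
10.75 [0.5742 0.3267 0.1389] 0.08556961490129945 [-0.0692 -0.4286 -0.03  ]
```

View pics/c7.png

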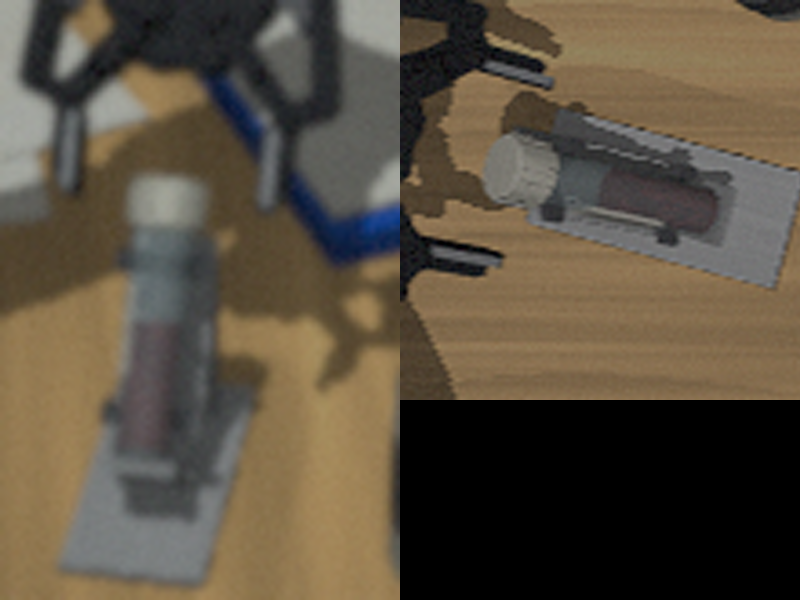

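```bash
python3 - <<'E'
from h import *
np.set_printoptions(precision=4,suppress=True)
xc=np.array([.1542,.5960,.7880]);zc=np.array([-.1973,-.7629,.6157]);O=np.array([.5559,.2552,.045]);x=np.array([.9681,-.2504,0])
print(plan([.56,.27,.32],frame(x,[0,0,-1])))
# tube measure: cap top centre etc in views
crop('s7',290,100,50,100,7,'k1');crop('t7',115,215,90,50,8,'k2')
E
```

```text
(array([-0.0001, -0.1064, -0.1578]), array([38.1 ,  0.01, -0.21]))
```

View pics/k1.png

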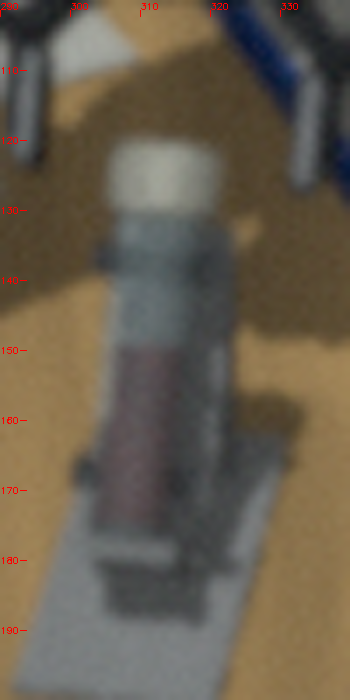

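View pics/k2.png

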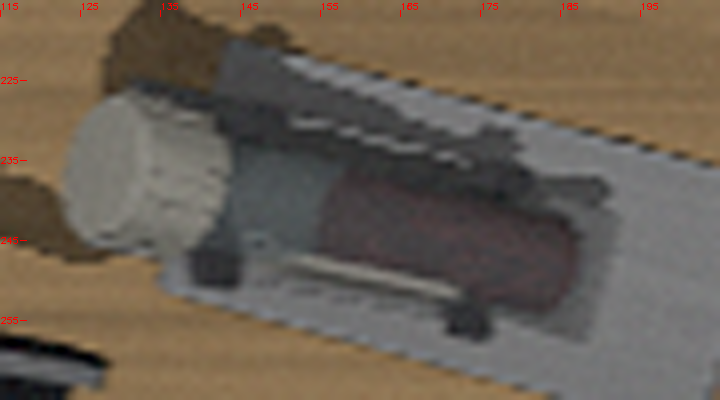

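```bash
python3 - <<'E'
from h import *
np.set_printoptions(precision=4,suppress=True)
xc=np.array([.1542,.5960,.7880]);O=np.array([.5559,.2552,.045])
P=np.array([O+xc*s for s in (0,.054,.108,.130)]);print(P)
for f in('s7','t7'):print(proj(load(f),P))
E
```

```text
[[0.5559 0.2552 0.045 ]
 [0.5642 0.2874 0.0876]
 [0.5726 0.3196 0.1301]
 [0.5759 0.3327 0.1474]]
[[307.9549 176.5068]
 [310.2329 153.373 ]
 [312.5367 129.9773]
 [313.4827 120.3696]]
[[185.7866 248.6981]
 [163.2262 243.6446]
 [138.4672 238.0986]
 [127.6745 235.6811]]
```

>>> send_rows([
  [1,0,-0.03,0,0,0,0],
  [1,0,-0.06,0,0,0,0],
  [1,0,-0.085,-0.02,0,0,0],
  [1,0,-0.105,-0.05,9,0,0],
  [1,0,-0.106,-0.09,18,0,0],
  [1,0,-0.106,-0.13,27,0,0],
  [1,0,-0.106,-0.158,36,0,0],
  [1,0,-0.106,-0.158,38,0,-0.2],
  [1,0,-0.106,-0.158,38,0,-0.2],
  [1,0,-0.106,-0.158,38,0,-0.2],
])

```text
t: 12.0
tool_pos: [0.5597, 0.2705, 0.318]
tool_rot: [-1.565, 0.2, -0.195]
contact_force: [0.1, -0.2, -0.8]
opening: 0.0857
```

```bash
python3 - <<'E'
from h import *
np.set_printoptions(precision=4,suppress=True)
o=get_obs();print(o['t'],o['tool_pos'],o['q'])
xc=np.array([.1542,.5960,.7880]);zc=np.array([-.1973,-.7629,.6157]);O=np.array([.5559,.2552,.045]);x=np.array([.9681,-.2504,0])
m=O+xc*.054
w=snap('wrist','w8')
print(proj(w,[O+xc*s for s in (0,.054,.108,.130)]))
for d in(.1,0):
  p=m-zc*(.005-d);print(p,plan(p,frame(x,-zc)))
E
```

```text
12.0 [0.5597 0.2705 0.318 ] [ 0.3312  0.015   1.5316 -0.0017  1.5995  0.5828]
[[319.4227 212.9458]
 [319.3588 190.5761]
 [319.274  160.8766]
 [319.231  145.7873]]
[0.5455 0.2149 0.146 ] (array([ 0.0005,  0.1721, -0.0568]), array([52.22,  0.02, -0.2 ]))
[0.5652 0.2912 0.0845] (array([0.0009, 0.2334, 0.0222]), array([52.22,  0.02, -0.2 ]))
```

View pics/w8.png

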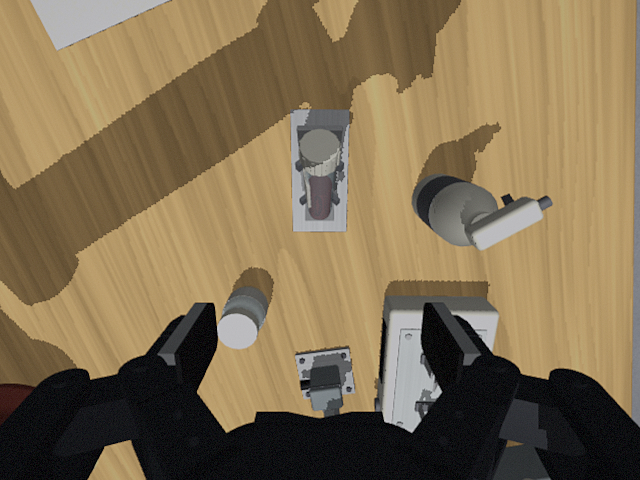

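>>> send_rows([
  [1,0,0.01,-0.05,9,0,0],
  [1,0,0.04,-0.08,18,0,0],
  [1,0,0.08,-0.08,27,0,0],
  [1,0,0.12,-0.07,36,0,0],
  [1,0,0.15,-0.06,45,0,-0.2],
  [1,0.0005,0.172,-0.057,52.2,0,-0.2],
  [1,0.0005,0.172,-0.057,52.2,0,-0.2],
  [1,0.0005,0.172,-0.057,52.2,0,-0.2],
  [1,0.0005,0.172,-0.057,52.2,0,-0.2],
  [1,0.0005,0.172,-0.057,52.2,0,-0.2],
])

```text
t: 13.3
tool_pos: [0.547, 0.2143, 0.1499]
tool_rot: [-0.659, 0.078, -0.246]
contact_force: [0.1, 0.5, -1.2]
opening: 0.0851
```

```bash
python3 - <<'E'
from h import *
np.set_printoptions(precision=4,suppress=True)
o=get_obs();print(o['t'],o['tool_pos'],o['q'],o['contact_force'])
xc=np.array([.1542,.5960,.7880]);zc=np.array([-.1973,-.7629,.6157]);O=np.array([.5559,.2552,.045]);x=np.array([.9681,-.2504,0])
m=O+xc*.054
w=snap('wrist','w9')
print(proj(w,[O+xc*s for s in (0,.054,.108,.130)]))
p=m-zc*.005;print(p,plan(p,frame(x,-zc)))
E
```

```text
13.3 [0.547  0.2143 0.1499] [-0.127  -0.0465  2.0663  0.9943  1.2029 -0.3015] [ 0.1229  0.4508 -1.2254]
[[314.866  322.9594]
 [314.8579 252.376 ]
 [314.8486 171.72  ]
 [314.8444 135.4615]]
[0.5652 0.2912 0.0845] (array([-0.0018,  0.1023, -0.0027]), array([-0.1 ,  0.23,  0.22]))
```

View pics/w9.png

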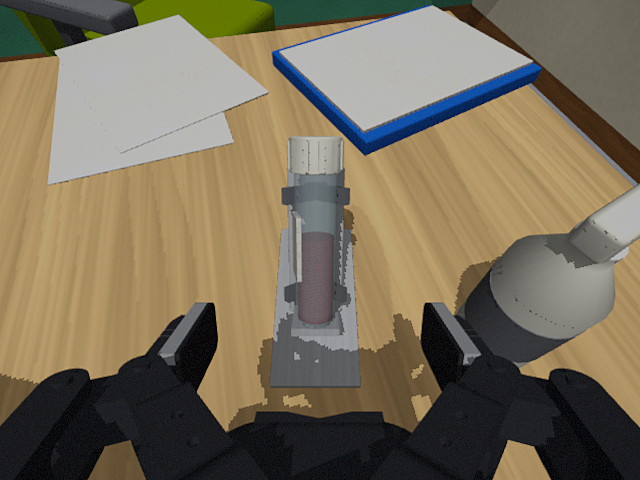

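>>> send_rows([
  [1,-0.002,0.03,-0.003,0,0.2,0.2],
  [1,-0.002,0.06,-0.003,0,0.2,0.2],
  [1,-0.002,0.085,-0.003,0,0.2,0.2],
  [1,-0.002,0.1,-0.003,0,0.2,0.2],
  [1,-0.002,0.102,-0.003,0,0.2,0.2],
  [-1,-0.002,0.102,-0.003,0,0.2,0.2],
  [-1,-0.002,0.102,-0.003,0,0.2,0.2],
  [-1,-0.002,0.102,-0.003,0,0.2,0.2],
  [-1,-0.002,0.102,-0.003,0,0.2,0.2],
  [-1,-0.002,0.102,-0.003,0,0.2,0.2],
], newtons=60)

```text
t: 14.6
tool_pos: [0.5645, 0.29, 0.0835]
tool_rot: [-0.658, 0.085, -0.244]
contact_force: [-2.3, -5.8, 3.8]
opening: 0.0264
```

```bash
python3 - <<'E'
from h import *
np.set_printoptions(precision=4,suppress=True)
o=get_obs();print(o['t'],o['tool_pos'],o['q'],o['contact_force'],o['opening'],o['wrist_torque'])
w=snap('wrist','w10')
E
```

```text
14.6 [0.5645 0.29   0.0835] [ 0.0253  0.1322  2.0183  1.0908  1.0266 -0.3455] [-2.3471 -5.7865  3.8186] 0.02638009486300675 [-0.3774  0.2295  0.2104]
```

View pics/w10.png

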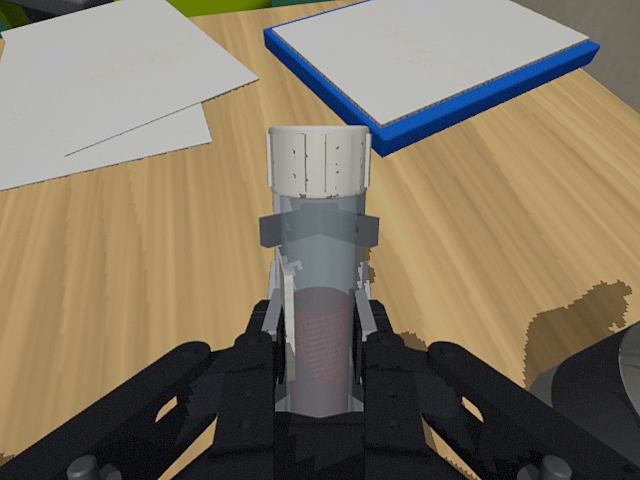

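```bash
python3 - <<'E'
from h import *
np.set_printoptions(precision=4,suppress=True)
a=np.radians(-15);x=np.array([np.cos(a),np.sin(a),0]);yv=np.array([-x[1],x[0],0])
print(plan([.58,.18,.27],frame(x,[0,0,-1])))
p=np.array([.6512,-.0069,.22])-.0016*yv;print(plan(p,frame(x,[0,0,-1])))
E
```

```text
(array([ 0.0424, -0.1955,  0.0842]), array([-52.11,   0.38,  -0.28]))
(array([ 0.1584, -0.2948, -0.0562]), array([-52.11,   0.38,  -0.28]))
```

>>> send_rows([
  [-1,0,-0.025,0,0,0,0],
  [-1,0,-0.06,0,0,0,0],
  [-1,0,-0.1,0.02,0,0,0],
  [-1,0.01,-0.14,0.04,-9,0.1,0],
  [-1,0.02,-0.16,0.06,-18,0.1,-0.1],
  [-1,0.03,-0.18,0.08,-27,0.2,-0.1],
  [-1,0.042,-0.196,0.084,-36,0.3,-0.2],
  [-1,0.042,-0.196,0.084,-45,0.4,-0.3],
  [-1,0.042,-0.196,0.084,-52.1,0.4,-0.3],
  [-1,0.042,-0.196,0.084,-52.1,0.4,-0.3],
])

```text
t: 15.9
tool_pos: [0.5792, 0.1817, 0.2691]
tool_rot: [-1.56, 0.205, -0.203]
contact_force: [0.1, 0.1, 0.1]
opening: 0.0262
```

```bash
python3 - <<'E'
from h import *
np.set_printoptions(precision=4,suppress=True)
o=get_obs();print(o['t'],o['tool_pos'],o['q'],o['contact_force'],o['opening'])
a=np.radians(-15);x=np.array([np.cos(a),np.sin(a),0]);yv=np.array([-x[1],x[0],0])
for z in(.22,.15):
  p=np.array([.6512,-.0069,z])-.0016*yv;print(plan(p,frame(x,[0,0,-1])))
E
```

```text
15.9 [0.5792 0.1817 0.2691] [ 0.1807 -0.0021  1.6291  0.0015  1.5154  0.4402] [0.0828 0.1273 0.1165] 0.026152735133744182
(array([ 0.118 ,  0.0488, -0.1655]), array([-0.06,  0.13, -0.08]))
(array([ 0.1181,  0.1188, -0.1655]), array([-0.06,  0.13, -0.08]))
```

>>> send_rows([
  [-1,0.03,0,-0.05,0,0,0],
  [-1,0.07,0.02,-0.1,0,0,0],
  [-1,0.1,0.06,-0.14,0,0.1,0],
  [-1,0.118,0.1,-0.1655,0,0.1,0],
  [-1,0.118,0.119,-0.1655,0,0.1,0],
  [-1,0.118,0.119,-0.1655,0,0.1,0],
  [-1,0.118,0.119,-0.1655,0,0.1,0],
  [-1,0.118,0.119,-0.1655,0,0.1,0],
  [-1,0.118,0.119,-0.1655,0,0.1,0],
  [-1,0.118,0.119,-0.1655,0,0.1,0],
])

```text
t: 17.15
tool_pos: [0.6506, -0.0099, 0.1511]
tool_rot: [-1.561, 0.206, -0.207]
contact_force: [-0.4, -0.3, -0.5]
opening: 0.026
```

```bash
python3 - <<'E'
from h import *
np.set_printoptions(precision=4,suppress=True)
o=get_obs();print(o['t'],o['tool_pos'],o['q'],o['contact_force'],o['opening'])
a=np.radians(-15);x=np.array([np.cos(a),np.sin(a),0]);yv=np.array([-x[1],x[0],0])
s_=snap('side','s11');t_=snap('top','t11');snap('wrist','w11')
p=np.array([.6512,-.0069,.0805])-.0016*yv;print(plan(p,frame(x,[0,0,-1])))
M=R.from_rotvec(o['tool_rot']);m=o['tool_pos']+M.apply([0,-.0045,.0016]);z=M.apply([0,0,1]);print(z)
P=[m-.054*z,m,m+.054*z,m+.076*z];print(proj(s_,P),proj(t_,P))
C=np.array([.6512,-.0069,0]);P=[C+yv*s+x*d+[0,0,.111] for s in(-.038,.038) for d in(-.028,.028)];print('tips',proj(s_,P),proj(t_,P))
crop('s11',315,170,110,130,6,'k3');crop('t11',250,140,130,110,6,'k4');crop('w11',220,100,200,200,4,'k5')
E
```

```text
17.15 [ 0.6506 -0.0099  0.1511] [-0.1296  0.1833  1.6323  0.0001  1.3255  0.1337] [-0.4447 -0.2612 -0.5365] 0.026023509940398246
(array([0.    , 0.07  , 0.0018]), array([-0.  , -0.11, -0.02]))
[0.2603 0.9655 0.0002]
[[360.6594 236.9453]
 [364.6914 216.7794]
 [368.4454 198.0045]
 [369.9015 190.7216]] [[344.4003 203.1058]
 [315.5964 195.1911]
 [286.841  187.2896]
 [275.1396 184.0742]]
tips [[346.3223 245.105 ]
 [375.7168 248.9213]
 [352.2949 217.9515]
 [380.3282 221.3894]] [[330.2034 217.8702]
 [337.94   189.6476]
 [291.6629 207.3237]
 [299.5139 179.1668]]
```

View pics/k3.png

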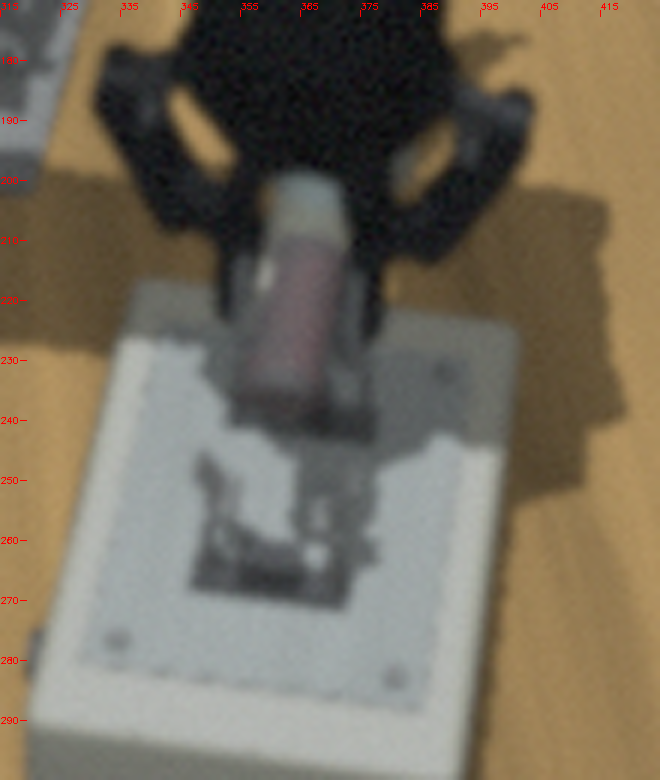

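View pics/k4.png

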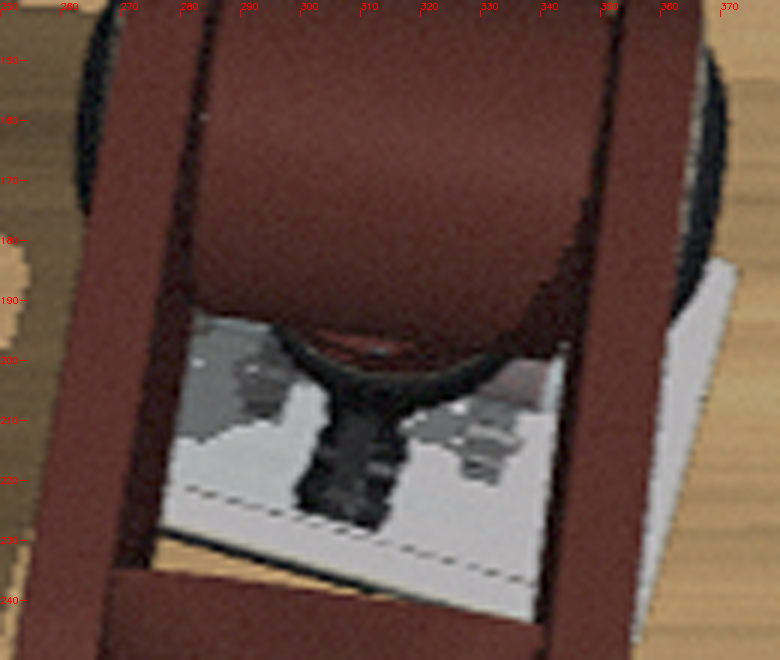

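View pics/w11.png

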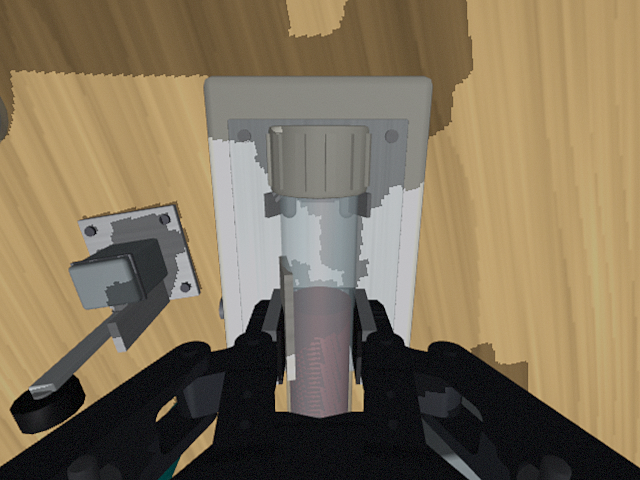

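>>> send_rows([
  [-1,0,0.02,0.002,0,0,0],
  [-1,0,0.035,0.002,0,0,0],
  [-1,0,0.042,0.002,0,0,0],
  [-1,0,0.048,0.002,0,0,0],
  [-1,0,0.053,0.002,0,0,0],
  [-1,0,0.058,0.002,0,0,0],
  [-1,0,0.063,0.002,0,0,0],
  [-1,0,0.067,0.002,0,0,0],
  [-1,0,0.07,0.002,0,0,0],
  [-1,0,0.071,0.002,0,0,0],
], newtons=100)

```text
t: 18.55
tool_pos: [0.6505, -0.0083, 0.0805]
tool_rot: [-1.561, 0.209, -0.205]
contact_force: [-7.3, 0.5, 10.9]
opening: 0.0253
```

```bash
python3 - <<'E'
from h import *
np.set_printoptions(precision=4,suppress=True)
o=get_obs();print(o['t'],o['tool_pos'],o['contact_force'],o['opening'],o['wrist_torque'])
s_=snap('side','s12');snap('wrist','w12')
M=R.from_rotvec(o['tool_rot']);m=o['tool_pos']+M.apply([0,-.0045,.0016]);z=M.apply([0,0,1]);print(z)
P=[m-.054*z,m,m+.054*z,m+.076*z];print(m,proj(s_,P))
crop('s12',315,170,110,130,6,'k6')
E
```

```text
18.55 [ 0.6505 -0.0083  0.0805] [-7.3495  0.4732 10.859 ] 0.025312729807154183 [0.2041 1.1129 0.0498]
[ 0.2607  0.9654 -0.0003]
[ 0.6509 -0.0067  0.085 ] [[359.0436 262.3519]
 [362.9516 242.2808]
 [366.6022 223.5318]
 [368.0215 216.2426]]
```

View pics/k6.png

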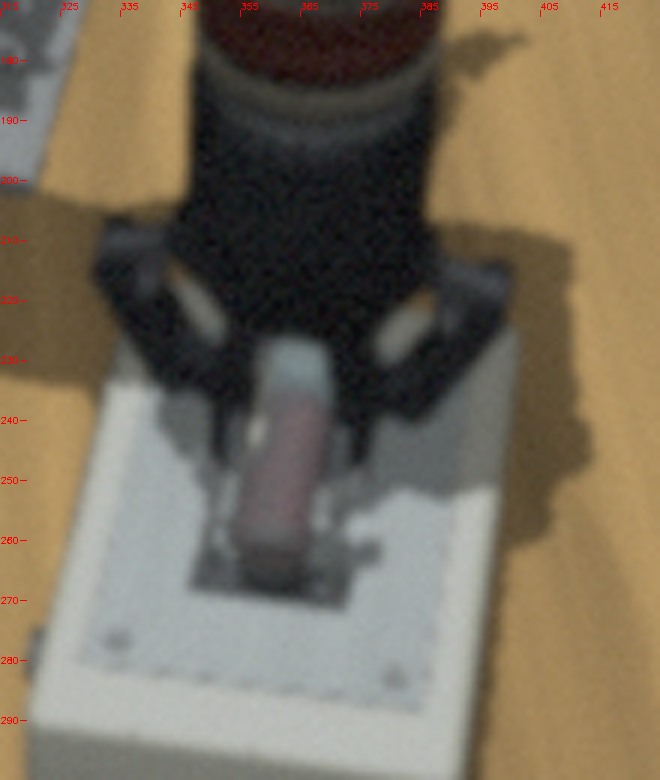

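View pics/w12.png

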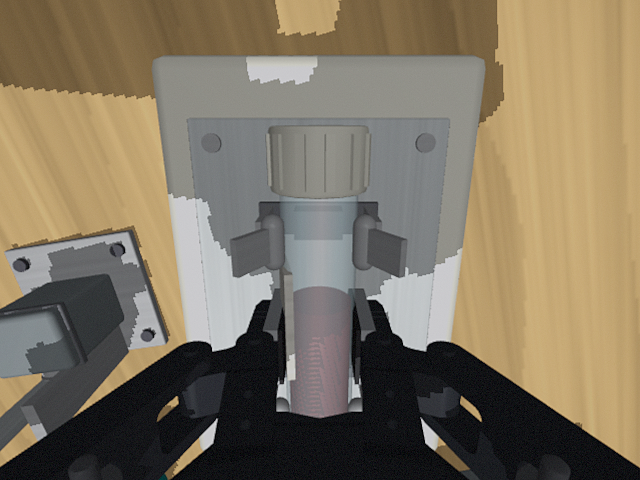

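>>> send_rows([
  [-1,-0.001,0.001,0,0,0,0],
  [-1,-0.001,0.002,0,0,0,0],
  [-1,-0.001,0.002,0,0,0,0],
  [-1,-0.001,0.002,0,0,0,0],
  [1,-0.001,0.001,0,0,0,0],
  [1,-0.001,0,0,0,0,0],
  [1,-0.001,0,0,0,0,0],
  [1,-0.001,0,0,0,0,0],
  [1,-0.001,0,0,0,0,0],
  [1,-0.001,0,0,0,0,0],
])

```text
t: 19.9
tool_pos: [0.6498, -0.0081, 0.0793]
tool_rot: [-1.561, 0.208, -0.207]
contact_force: [0.4, -0.9, 0.1]
opening: 0.0855
```

```bash
python3 - <<'E'
from h import *
np.set_printoptions(precision=4,suppress=True)
o=get_obs();print(o['t'],o['tool_pos'],o['contact_force'],o['opening'],o['wrist_torque'])
snap('wrist','w13')
E
```

```text
19.9 [ 0.6498 -0.0081  0.0793] [ 0.381  -0.852   0.0738] 0.08547893896924519 [-0.0467 -0.0237  0.0202]
```

View pics/w13.png

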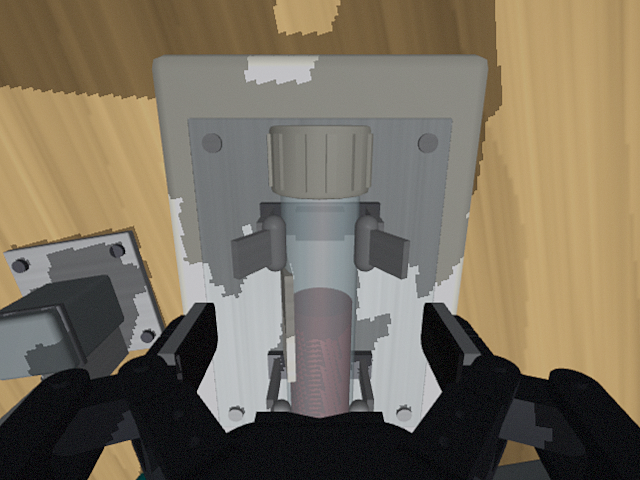

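>>> send_rows([
  [1,0,-0.02,0,0,0,0],
  [1,0,-0.06,0,0,0,0],
  [1,0,-0.1,0,0,0,0],
  [1,0,-0.15,0,0,0,0],
  [0,-0.04,-0.17,0,0,10,0],
  [-1,-0.08,-0.17,0,0,20,0],
  [-1,-0.1,-0.17,0,0,30,0],
  [-1,-0.1,-0.17,0,0,40,0],
  [-1,-0.1,-0.17,0,0,50,0],
  [-1,-0.1,-0.17,0,0,60,0],
], newtons=40)

```text
t: 21.2
tool_pos: [0.5535, 0.018, 0.2515]
tool_rot: [-1.318, 1.019, -1.021]
contact_force: [0.5, -0.2, 0.1]
opening: -0.0
```

```bash
python3 - <<'E'
from h import *
np.set_printoptions(precision=4,suppress=True)
o=get_obs();print(o['t'],o['tool_pos'],o['contact_force'],o['opening'],o['q'])
s_=snap('side','s14');t_=snap('top','t14');snap('wrist','w14')
a=np.radians(75);yv=np.array([np.cos(a),np.sin(a),0]);C=np.array([.6512,-.0069,.085])
P=[C+yv*s for s in(-.054,0,.054,.076)];print(proj(s_,P),proj(t_,P))
P[3:]=[C+yv*.076+[0,0,.017],C-yv*.054+[0,0,.014]];print(proj(s_,P[3:]))
s0=load('side0');t0=load('top0');print('box',tri((t0,(309.5,277)),(s0,(287,251.5))))
crop('s14',315,190,110,110,6,'k7');crop('t14',250,140,130,110,6,'k8')
E
```

```text
21.2 [0.5535 0.018  0.2515] [ 0.5043 -0.2245  0.147 ] -1.604339432980723e-05 [-0.1019 -0.1221  1.7731  0.      1.4887  1.2149]
[[359.2561 262.4082]
 [363.1046 242.3195]
 [366.6995 223.5541]
 [368.0971 216.2587]] [[341.4369 207.575 ]
 [314.8507 200.3103]
 [288.3061 193.0569]
 [277.5035 190.1051]]
[[368.5053 210.2046]
 [359.5363 257.4445]]
box (array([0.5004, 0.0028, 0.0615]), [0.000192207309051795, 0.00019220730905190512])
```

View pics/k7.png

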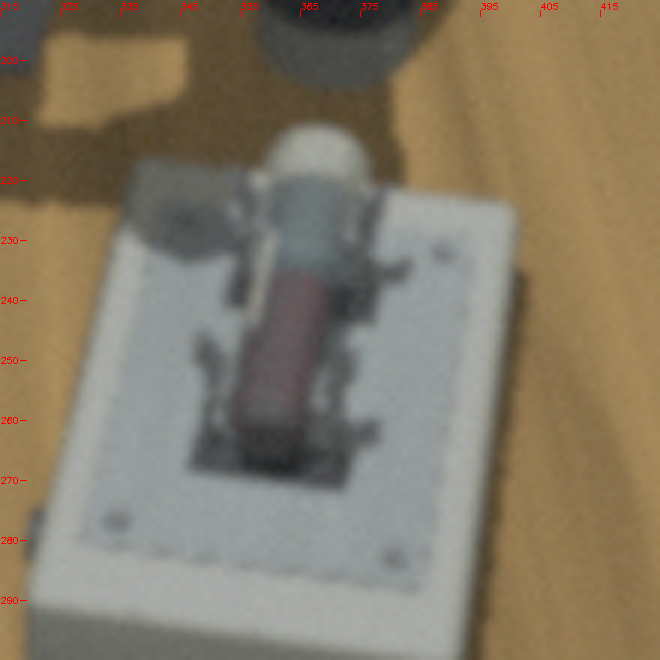

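View pics/k8.png

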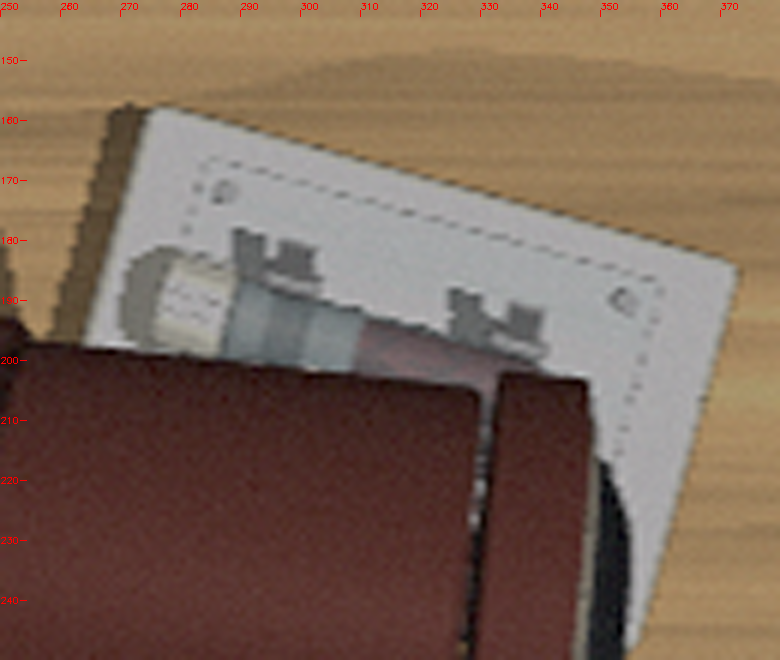

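View pics/w14.png

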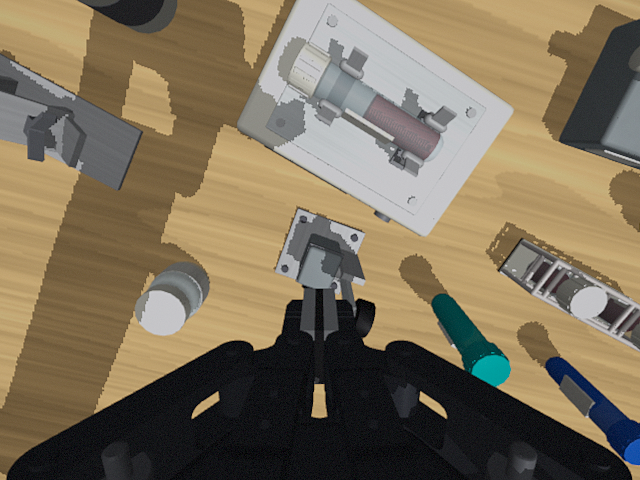

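```bash
python3 - <<'E'
from h import *
np.set_printoptions(precision=4,suppress=True)
a=np.radians(84.25);xs=np.array([np.cos(a),np.sin(a),0]);ys=np.array([-xs[1],xs[0],0])
r=np.array([.4978,-.0323,0]);Rt=frame(-xs,[0,0,-1]);print(Rt.as_matrix())
for d,z in((-.055,.20),(-.055,.112),(-.026,.112),(.025,.112)):
    p=r+ys*d-xs*.004+[0,0,z];print(p,plan(p,Rt))
E
```

```text
[[-0.1002  0.      0.995 ]
 [-0.995   0.     -0.1002]
 [ 0.     -1.      0.    ]]
[ 0.5521 -0.0418  0.2   ] (array([ 0.0573,  0.051 , -0.017 ]), array([-0.08, 20.79,  0.01]))
[ 0.5521 -0.0418  0.112 ] (array([ 0.0572,  0.139 , -0.0171]), array([-0.08, 20.79,  0.01]))
[ 0.5233 -0.0389  0.112 ] (array([ 0.047 ,  0.1389, -0.0442]), array([-0.08, 20.79,  0.01]))
[ 0.4725 -0.0338  0.112 ] (array([ 0.0289,  0.1389, -0.0919]), array([-0.08, 20.79,  0.01]))
```

>>> send_rows([
  [-1,0.03,0,-0.01,0,10,0],
  [-1,0.057,0.03,-0.017,0,20.8,0],
  [-1,0.057,0.07,-0.017,0,20.8,0],
  [-1,0.057,0.11,-0.017,0,20.8,0],
  [-1,0.057,0.139,-0.017,0,20.8,0],
  [-1,0.057,0.139,-0.017,0,20.8,0],
  [-1,0.057,0.139,-0.017,0,20.8,0],
  [-1,0.057,0.139,-0.017,0,20.8,0],
  [-1,0.057,0.139,-0.017,0,20.8,0],
  [-1,0.057,0.139,-0.017,0,20.8,0],
])

```text
t: 22.6
tool_pos: [0.5519, -0.0415, 0.1111]
tool_rot: [-1.158, 1.284, -1.285]
contact_force: [0.6, -0.9, 0.2]
opening: 0.0002
```

```bash
python3 - <<'E'
from h import *
np.set_printoptions(precision=4,suppress=True)
o=get_obs();print(o['t'],o['tool_pos'],o['contact_force'],o['q'])
s_=snap('side','s15');snap('wrist','w15')
a=np.radians(84.25);xs=np.array([np.cos(a),np.sin(a),0]);ys=np.array([-xs[1],xs[0],0])
r=np.array([.4978,-.0323,0]);Rt=frame(-xs,[0,0,-1])
d=o['tool_pos']-r;print(d@ys,d@xs)
for d,z in((-.026,.112),(.025,.112)):
    p=r+ys*d-xs*.004+[0,0,z];print(plan(p,Rt))
tip=o['tool_pos']-[0,0,.014];print('tip',proj(s_,[tip]))
crop('s15',250,190,90,100,6,'k9')
E
```

```text
22.6 [ 0.5519 -0.0415  0.1111] [ 0.5717 -0.8667  0.2425] [-0.2095  0.0048  1.8952  0.      1.241   1.4644]
-0.054699388636471974 -0.0037338254367273024
(array([ 0.0004, -0.0012, -0.0285]), array([ 0.01, -0.16,  0.  ]))
(array([ 0.0005, -0.0012, -0.0795]), array([ 0.01, -0.16,  0.  ]))
tip [[313.795 254.051]]
```

View pics/k9.png

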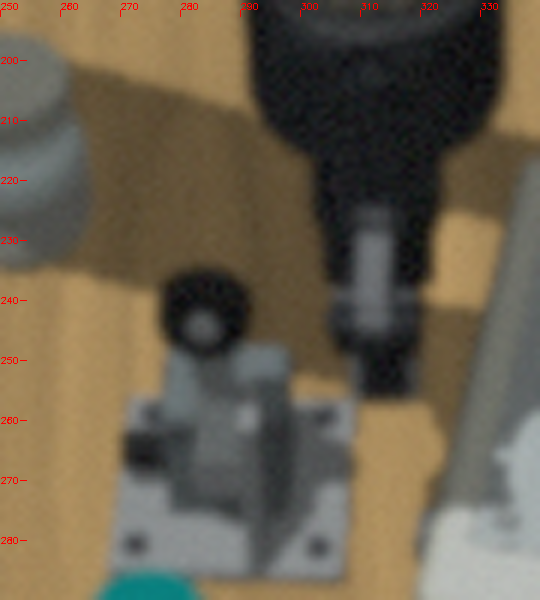

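View pics/w15.png

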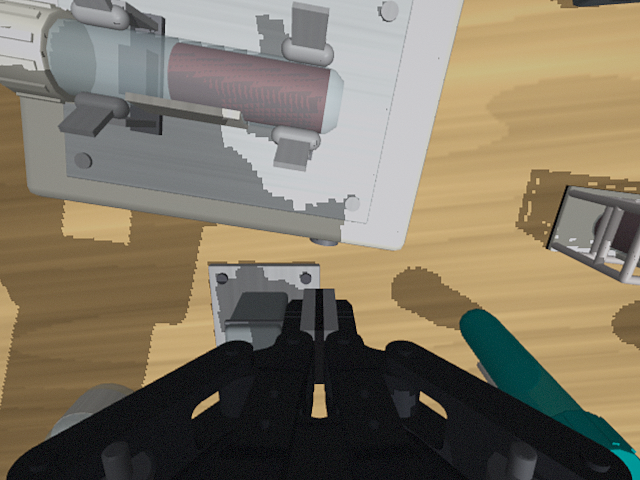

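>>> send_rows([
  [-1,0,-0.001,-0.02,0,0,0],
  [-1,0,-0.001,-0.03,0,0,0],
  [-1,0,-0.001,-0.04,0,0,0],
  [-1,0,-0.001,-0.05,0,0,0],
  [-1,0,-0.001,-0.058,0,0,0],
  [-1,0,-0.001,-0.065,0,0,0],
  [-1,0,-0.001,-0.071,0,0,0],
  [-1,0,-0.001,-0.076,0,0,0],
  [-1,0,-0.001,-0.076,0,0,0],
  [-1,0,-0.001,-0.076,0,0,0],
])

```text
t: 23.95
tool_pos: [0.4763, -0.0337, 0.1118]
tool_rot: [-1.158, 1.285, -1.285]
contact_force: [5.4, -1.0, -2.2]
opening: 0.0004
```

```bash
python3 - <<'E'
from h import *
np.set_printoptions(precision=4,suppress=True)
o=get_obs();print(o['t'],o['tool_pos'],o['contact_force'])
s_=snap('side','s16');t_=snap('top','t16')
a=np.radians(84.25);xs=np.array([np.cos(a),np.sin(a),0]);ys=np.array([-xs[1],xs[0],0])
r=np.array([.4978,-.0323,0]);d=o['tool_pos']-r;print(d@ys,d@xs)
for th in(0,.5,.6,.65,.7,.85):
    p=r+ys*.085*np.sin(th)+[0,0,.042+.085*np.cos(th)]-xs*.006;print(th,proj(s_,[p]))
crop('s16',230,190,100,100,6,'k10')
E
```

```text
23.95 [ 0.4763 -0.0337  0.1118] [ 5.352  -1.0421 -2.1649]
0.021253582192353963 -0.003569287845456419
0 [[284.1297 243.7004]]
0.5 [[262.8436 247.2673]]
0.6 [[259.221  248.8388]]
0.65 [[257.524  249.7183]]
0.7 [[255.9091 250.6566]]
0.85 [[251.5962 253.7936]]
```

View pics/k10.png

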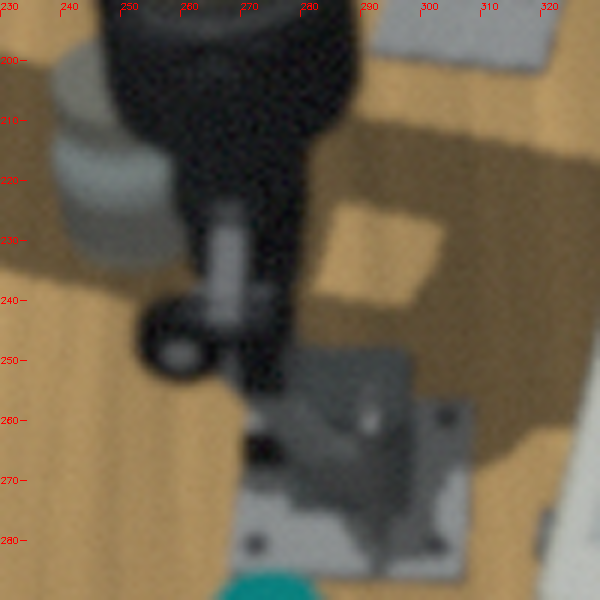

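>>> send_rows([
  [-1,0,0,-0.0015,0,0,0],
  [-1,0,0,-0.003,0,0,0],
  [-1,0,0,-0.003,0,0,0],
  [-1,0,0,0.01,0,0,0],
  [-1,0,0,0.025,0,0,0],
  [-1,0,0,0.04,0,0,0],
  [-1,0,0,0.055,0,0,0],
  [-1,0,0,0.075,0,0,0],
  [-1,0,-0.02,0.077,0,0,0],
  [-1,0,-0.06,0.077,0,0,0],
])

```text
t: 25.3
tool_pos: [0.551, -0.0412, 0.1707]
tool_rot: [-1.163, 1.29, -1.281]
contact_force: [-0.4, -0.4, 0.7]
opening: 0.0002
```

>>> send_rows([
  [-1,0,-0.05,0,0,0,0],
  [-1,0,-0.1,0,0,0,0],
  [-1,0,-0.12,-0.05,0,0,0],
  [-1,0.05,-0.12,-0.1,0,0,0],
  [-1,0.1,-0.12,-0.15,0,0,0],
  [-1,0.15,-0.12,-0.15,0,0,0],
  [-1,0.2,-0.12,-0.15,0,0,0],
  [-1,0.25,-0.12,-0.15,0,0,0],
  [-1,0.3,-0.12,-0.15,0,0,0],
  [-1,0.3,-0.12,-0.15,0,0,0],
])

```text
t: 26.55
tool_pos: [0.3713, -0.3266, 0.2924]
tool_rot: [-1.157, 1.289, -1.287]
contact_force: [-0.5, 0.9, 0.4]
opening: 0.0002
```

```bash
python3 - <<'E'
from h import *
np.set_printoptions(precision=4,suppress=True)
o=get_obs();print(o['t'],o['tool_pos'],o['contact_force'],o['dq'])
s_=snap('side','s17');t_=snap('top','t17')
crop('s17',255,190,160,120,5,'k11')
E
```

```text
26.55 [ 0.3713 -0.3266  0.2924] [-0.4515  0.8501  0.3879] [ 0.0515 -0.0345  0.0301  0.0227  0.0168  0.0167]
```

View pics/k11.png

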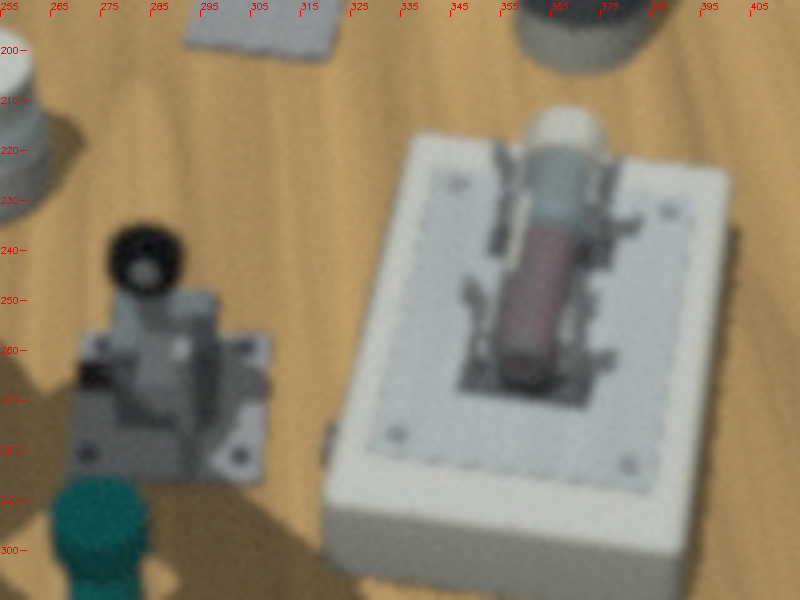

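View pics/t17.png

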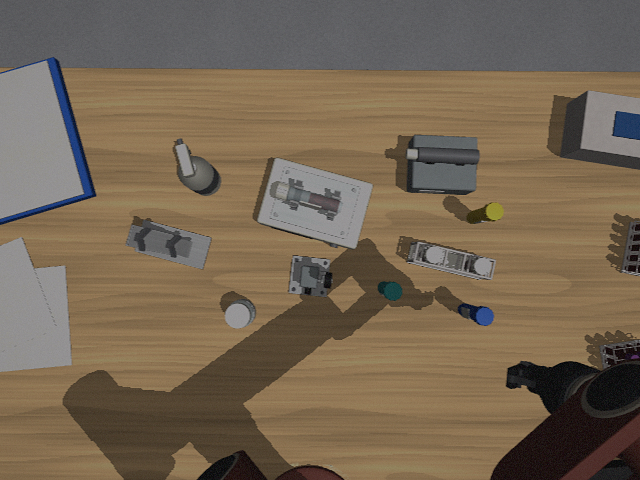

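View pics/s17.png

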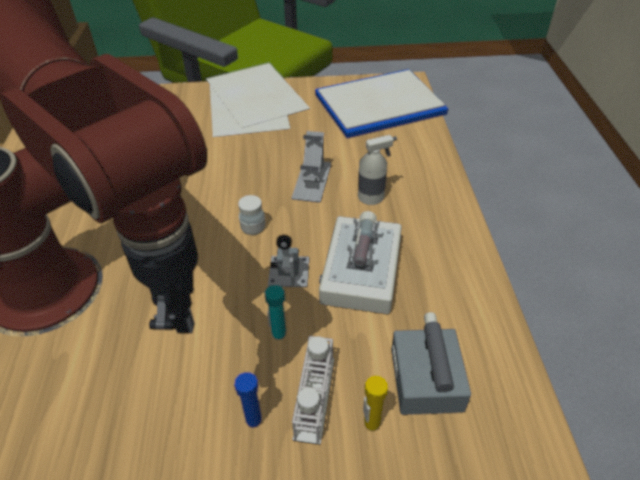

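```bash
python3 - <<'E'
from h import *
np.set_printoptions(precision=4,suppress=True)
crop('t17',260,170,100,60,8,'k12')
a=np.radians(75);yv=np.array([np.cos(a),np.sin(a),0]);C=np.array([.6512,-.0069,.085])
P=[C+yv*s for s in(-.054,0,.054,.076)];print(proj(load('t17'),P),proj(load('s17'),P))
E
```

```text
[[341.4369 207.575 ]
 [314.8507 200.3103]
 [288.3061 193.0569]
 [277.5035 190.1051]] [[359.2561 262.4082]
 [363.1046 242.3195]
 [366.6995 223.5541]
 [368.0971 216.2587]]
```

View pics/k12.png

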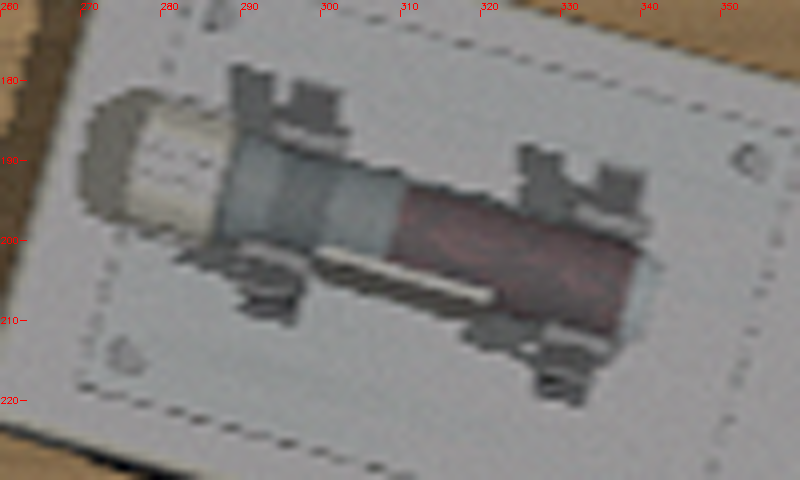

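```bash
python3 -c "
from h import *
s=load('s17');t=load('t17');print(tri((t,(309.5,197.5)),(s,(364.5,234.5))))
print(finish_job())"
```

```text
(array([0.65494721, 0.00347033, 0.09617929]), [0.00014832770558405266, 0.00014832770558430799])
the job is handed in; nothing more can be done
None
```

The job is done and handed in at about 26.7 s, out of the 72 s allowed. `finish_job` gave no verdict.

- **Tube to the rest:** I lifted the long tube from the middle cell of the rack by its cap. I laid it cap end up in the sloping rest and let go, and the pictures showed it lying at home.
- **Tube to the clips:** I took it again across the middle of its body and pressed it level into both clips, with about 11 N of upward force read at the end of the press. Then I let go.
- **Mixer start:** With shut fingers I pushed the roller away from its stop tab. The picture taken while holding it put the angle at about 0.57–0.60 rad. I then commanded 3 mm more, for about 0.63 rad, but did not image that final angle. I let it spring back.

**Last checks:**
- **Tube height:** both ends of the tube matched its expected home position, 85 mm over the table, to about 1 pixel in the side and top views. A rough two-view point near its upper surface came out at 96 mm, where 99 mm would be expected. That agrees with the tube being snapped home.
- **Roller:** the roller was upright again.
- **Other objects:** the short tubes, spray bottle, jar, sealer and the coloured look-alikes showed no movement in the final pictures. The arm was clear, with contact forces at noise level.
- **Disagreement:** before the cap grasp, the wrist camera put the cap about 4 mm from where the other two views put it, along the pads' width. The grasp held all the same.

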